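# Lay fresh torso castings on their backs in the curing tray

## Task

Two fresh torso castings wait on the bench, one standing on its hips and one lying on its side. Lay both in the curing tray the same way, one in each pocket: flat back fully down on the pocket floor, chest up, with the neck in the slot at the pocket's end. Turn them over in the fingers (set down and regrasp if need be): do not drop them or let them tip over by themselves, and leave the other things on the bench where they are.

Things in the scene. Friction and masses are not known exactly. Their poses are not given: they have to be found in the camera images.
- torso_a: cream resin toy-figure torso, 130 g: block 80 (x) x 40 (y) x 38 (z). Flat back at z=0, where its centre is the origin; chest at z=38, 28 wide above z=30, with a belt and leg line. Flat hips at x=-40; at x=+40 a round neck, 16 across, stands out 14 on the axis y=0, z=18. Starts standing on its hips, back roughly towards the robot
- torso_b: cream resin toy-figure torso, 130 g: block 80 (x) x 40 (y) x 38 (z). Flat back at z=0, where its centre is the origin; chest at z=38, 28 wide above z=30, with a belt and leg line. Flat hips at x=-40; at x=+40 a round neck, 16 across, stands out 14 on the axis y=0, z=18. Starts lying on its side (-y face down), neck roughly away from the robot
- torso_a_neck (a point): centre of the end of torso_a's neck stub
- torso_b_neck (a point): centre of the end of torso_b's neck stub
- tray: grey tray fixed to the bench, 124 (x) x 200 (y), floor 6 thick; origin under its middle. 2 pockets 95 apart along y, inside 91 (x) x 50 (y). End walls 6 thick, 66 long, 16 above the floor; the one at +x (roughly away from the robot) has a 28 wide slot for the neck. Sides: only corner lugs 14 long, 8 thick, 8 high; between them open for fingers
- pocket_left (a point): centre of the floor of the pocket at the tray's +y side, 6 above the bench; axes as the tray's. A casting that lies right has its origin here and its axes along these, neck to +x
- pocket_right (a point): the same for the pocket at the tray's -y side
- figure: bystander: finished cream toy figure, 160 tall, on a round foot 68 across; origin under its foot
- sanding_block: bystander: cork sanding block 50 x 90 x 28; origin centre of its underside
- cup: bystander: clear plastic cup, 76 across, 65 tall; origin centre of its underside
Things that resemble listed ones, but are neither listed nor needed, are in the scene too. What is shaped like the torso_b but pink or turquoise is not meant.

How it is judged (in metres and radians):
At the end, for the whole second after the job is handed in: One casting in each pocket, both at rest: origin within 10 mm of the pocket's centre and 4 mm of its floor, chest up and level within 0.08 rad, neck at the slotted end (+x of the tray), long axis within 0.2 rad of the pocket's ((((horizontal distance between torso_a and pocket_left below 0.01 m and z of torso_a in the frame of pocket_left between -0.004 and 0.004 m and angle between torso_a's own z axis and vertical below 0.08 rad and x of torso_a_neck in the frame of pocket_left above 0.04 m and angle between the x axis of torso_a and the x axis of pocket_left, either way round below 0.2 rad) and (horizontal distance between torso_b and pocket_right below 0.01 m and z of torso_b in the frame of pocket_right between -0.004 and 0.004 m and angle between torso_b's own z axis and vertical below 0.08 rad and x of torso_b_neck in the frame of pocket_right above 0.04 m and angle between the x axis of torso_b and the x axis of pocket_right, either way round below 0.2 rad)) or ((horizontal distance between torso_a and pocket_right below 0.01 m and z of torso_a in the frame of pocket_right between -0.004 and 0.004 m and angle between torso_a's own z axis and vertical below 0.08 rad and x of torso_a_neck in the frame of pocket_right above 0.04 m and angle between the x axis of torso_a and the x axis of pocket_right, either way round below 0.2 rad) and (horizontal distance between torso_b and pocket_left below 0.01 m and z of torso_b in the frame of pocket_left between -0.004 and 0.004 m and angle between torso_b's own z axis and vertical below 0.08 rad and x of torso_b_neck in the frame of pocket_left above 0.04 m and angle between the x axis of torso_b and the x axis of pocket_left, either way round below 0.2 rad))) and linear speed of each of torso_a, torso_b below 0.02 m/s and angular speed of each of torso_a, torso_b below 0.2 rad/s); the robot touches nothing.
It fails at once if a casting tips over by itself (more than 0.5 rad away from resting on any of its faces while the fingers do not touch it) (contact force between the fingers and torso_a below 0.05 N and angle between torso_a's own x axis and vertical between 0.5 and 2.64159 rad and angle between torso_a's own y axis and vertical between 0.5 and 2.64159 rad and angle between torso_a's own z axis and vertical between 0.5 and 2.64159 rad).
It fails at once if a casting is dropped or thrown (faster than 0.5 m/s out of the fingers, a fall of about 13 mm) (contact force between the fingers and torso_a below 0.05 N and linear speed of torso_a above 0.5 m/s).
It fails at once if a casting tips over by itself (more than 0.5 rad away from resting on any of its faces while the fingers do not touch it) (contact force between the fingers and torso_b below 0.05 N and angle between torso_b's own x axis and vertical between 0.5 and 2.64159 rad and angle between torso_b's own y axis and vertical between 0.5 and 2.64159 rad and angle between torso_b's own z axis and vertical between 0.5 and 2.64159 rad).
It fails at once if a casting is dropped or thrown (faster than 0.5 m/s out of the fingers, a fall of about 13 mm) (contact force between the fingers and torso_b below 0.05 N and linear speed of torso_b above 0.5 m/s).
It fails at once if the figure, sanding block or cup is moved by more than 30 mm (distance of any of figure, sanding_block, cup from where it was at the start of the episode above 0.03 m).
It also fails if it takes over 72 s, if anything falls off the work surface, if the arm or the gripper's body presses on something with over 40 N, if the wrist force passes 120 N, or if a joint passes its speed limit or range.

## Robot

A 6-joint arm with a two-finger parallel gripper is mounted at the origin on the work surface. World frame = base frame: x ahead of the robot, y to its left, z up, the work surface at z = 0. Lengths are in mm, angles in rad, forces in N, time in s.
With the tool pointing down it reaches from about 375 to 825 mm from the base axis. Payload 5.5 kg.
Tool frame: the origin (TCP) lies on the centre line of the jaws, within the pads' length; the fingertips stand 25 mm ahead of it and the grasp point (between the pads) lies 6 mm ahead of it (bot.finger_overhang is the distance from the TCP to the fingertips, in mm); x points along the fingers, y is the direction in which the jaws open and shut, and the axes are right-handed (so a half turn about x gives the same grasp; the last joint's range is limited). The gripper opens to 85 mm and grips with 20 to 120 N. Pads are 22 mm wide; open, the fingers measure 114 mm over their backs; the gripper's body (76 mm by 85 mm) begins 54 mm behind the grasp point. The pads swing forward as they close: fully open they stand 13 mm farther back than shut.
Start: joints at [-1.261, 0.314, -0.047, 1.21, 0, 1.571], TCP at [182.918, -571.433, 256.299] pointing down, gripper open.
Joint ranges: [-2.67, 2.67], [-0.69, 1.73], [-1.03, 1.25], [-2.08, 2.16], [-1.42, 1.45], [-3.14, 3.14]. Speed limits (rad/s): [2.39, 2.39, 3.01, 3.14, 3.14, 3.14].

## Interface

Orientations are given as a rotation vector (axis times angle).
In Python, from rig import bot, get_image, finder gives the robot as it stands.
- The arm moves only by the tool jog_arm, never from a script. Its argument "steps" is a list that holds one entry, the list of rows, each a list of 7 numbers: the shift along the world's x, y, z in m, then the turn, a rotation vector about the world's x, y, z in rad, then the opening, from 0 (shut) to 1 (fully open). In form: [[[tx, ty, tz, rx, ry, rz, grip], ...]]. A call has 1 to 8 rows; each row shifts and turns the pose as measured when the row begins; what a row does not reach is not made up. A row lasts 1/8 s, in which the tool goes at most 62.5 mm and 10.7 degrees, less where a joint would pass 70% of its speed; a pose out of reach is approached as far as the arm can. A call with a gripper value outside its range is refused whole. The fingers move at their own pace and stop on an object; "grip_force" is the grip in N (left out, the last holds). Time passes only in rows, so rows that do not move let the fingers close. It gives the time, the measured TCP pose, the force and the opening at its end, in the units of the state.
- bot.read_state(): the state, without advancing time (a new reading comes with each control period).
- get_image(name): name is "side" or "top"; returns a dict with "color" (480x640x3 uint8, red, green, blue), "range_z" (480x640 float32, mm along the optical axis (not along the pixel's ray), 0 where there is no reading), "fx", "fy", "cx", "cy" (pixels), "T" (4x4, takes a point from camera to world coordinates). Camera axes: x right, y down, z forward; pixel columns grow to the right and rows downward; lengths in mm; the calibration is good to about 2 mm. A picture is of the moment at which its call begins.
- bot.finish_job(): hands the job in, once; it reports no verdict.
Trained networks look in the newest picture that a camera, given by its name, has taken for a name from the list of things; names that differ only in an ending like _2 or _b are one class to them, and where a whole thing is asked for, a point or a joint stands for the part that bears it (a point fixed in the world has none). Each returns a list of dicts, best first, with "p" (0 to 1); they miss things now and then, are a little off and sometimes report something else, mostly with a low value. They report only what shows in the picture. A call takes as long as a camera call. They do not tell look-alikes from the thing itself.
- finder.search_frame(camera, query): "centre" ([x, y, z] in mm, in world coordinates, good to about 4 mm: the middle of the surface that is visible of it).
- finder.masks_of(camera, query): "region" (480x640 bool, what is visible of it).
The state is a dict: "time": time; "joints": joint angles; "joint_velocities": joint speeds; "joint_torque": joint torques, N m; "position": TCP position; "eef_rot": TCP orientation; "ft_force": force on the tool from outside, world axes, zero at the start; "ft_torque": the same for the moment, N m; "opening": finger opening in mm.
Only numpy, scipy, OpenCV 4.12 (cv2) and the standard library are available. Lean on these libraries where they do the work, as an engineer would, in place of code of your own. Each camera call takes 0.05 s, during which the arm holds its last target. There are 200 camera calls.

## Working session

There is one attempt and no reset: what is moved stays moved. The work goes in short steps, Python scripts to look and compute and a tool call to move; the robot and the scene stay as the last step left them, time stands still between calls to the robot, and variables do not carry over. Pictures are saved under pics/ and viewed, about 8 in all and at most 12, crops included, and the job is handed in when it is done.

Besides the shell and the picture viewer there is one more tool, called after "Call:" as name([rows], argument=value, ...), one row to a line, values as JSON. jog_arm: Moves the arm, as the interface text tells. Its arguments: {"type":"object","properties":{"steps":{"type":"array","items":{"type":"array","items":{"type":"array","items":{"type":"number"}}}},"grip_force":{"type":"number"}},"required":["steps"]}

```bash
mkdir -p pics; ls
python3 - <<'E'
from rig import bot,get_image,finder
import cv2,numpy as np
for c in ["top","side"]:
    im=get_image(c); cv2.imwrite(f"pics/{c}0.png",im["color"][...,::-1]); np.savez(f"{c}0.npz",**im)
    print(c,im["fx"],im["cx"],im["cy"],np.round(im["T"],3).tolist())
    for q in ["torso_a","tray","figure","sanding_block","cup","torso_a_neck","pocket_left","pocket_right"]:
        for r in finder.search_frame(c,q)[:5]: print(q,round(r["p"],2),np.round(r["centre"]))
print(bot.read_state())
E
```

```text
pics
top 572.6684259529161 319.8919502225983 240.82257712598468 [[0.015, -0.982, 0.186, 287.889], [-1.0, -0.016, -0.005, 30.221], [0.008, -0.186, -0.983, 1288.801], [0.0, 0.0, 0.0, 1.0]]
torso_a 0.93 [540. 276.  37.]
torso_a 0.93 [410. 339.  40.]
torso_a 0.86 [ 520. -257.   81.]
torso_a 0.62 [521. 423.  36.]
tray 0.92 [579. -17.   9.]
sanding_block 0.91 [389.  16.  29.]
cup 0.57 [ 404. -124.    5.]
torso_a_neck 0.98 [ 521. -257.   81.]
pocket_left 0.85 [582. -14.   2.]
pocket_left 0.7 [ 402. -124.    6.]
pocket_right 0.63 [582. -16.   5.]
side 478.58765499874846 315.3395875815081 246.32559290921617 [[-0.863, -0.338, 0.375, 104.907], [-0.505, 0.575, -0.644, 706.575], [0.002, -0.745, -0.667, 774.818], [0.0, 0.0, 0.0, 1.0]]
torso_a 0.87 [530. 294.  41.]
torso_a 0.76 [512. 426.  38.]
torso_a 0.64 [ 517. -249.   51.]
torso_a 0.63 [400. 349.  38.]
tray 0.86 [574. -10.   7.]
figure 0.87 [388. 164.  91.]
sanding_block 0.7 [388.  26.  29.]
cup 0.96 [ 400. -110.   42.]
cup 0.38 [ 518. -248.   48.]
torso_a_neck 0.92 [ 517. -248.   49.]
pocket_left 0.63 [580. -10.   6.]
pocket_right 0.69 [581. -10.   2.]
{'time': 0.9, 'joints': array([-1.26099725e+00,  3.13487023e-01, -4.71063141e-02,  1.21021035e+00,
        9.17248741e-06,  1.57085386e+00]), 'joint_velocities': array([ 0.00058433,  0.00045293, -0.00043814,  0.0005584 , -0.00081967,
        0.00104506]), 'joint_torque': array([-7.35247559e-04, -5.39443123e+01,  3.40054429e+01,  1.10848683e-03,
        4.53770679e-05,  7.95252163e-06]), 'position': array([ 182.91946626, -571.4248718 ,  256.30450647]), 'eef_rot': array([ 2.05441298,  0.32074467, -2.0543965 ]), 'ft_force': array([ 0.13154022, -0.44158094,  1.10941003]), 'ft_torque': array([0.00319288, 0.01968573, 0.0427587 ]), 'opening': 85.68924213958707}
```

View images.

View pics/top0.png

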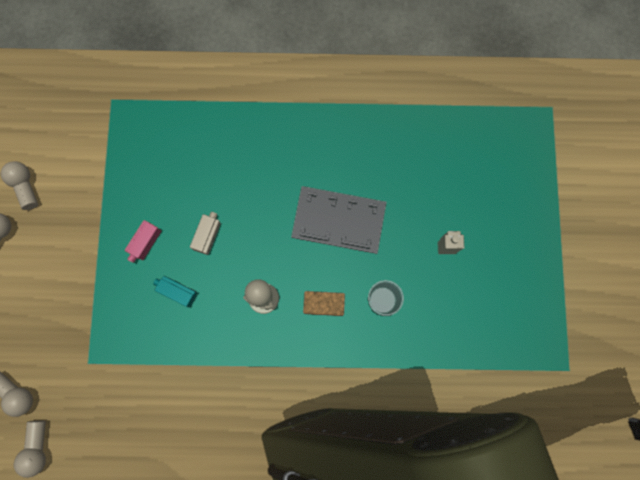

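View pics/side0.png

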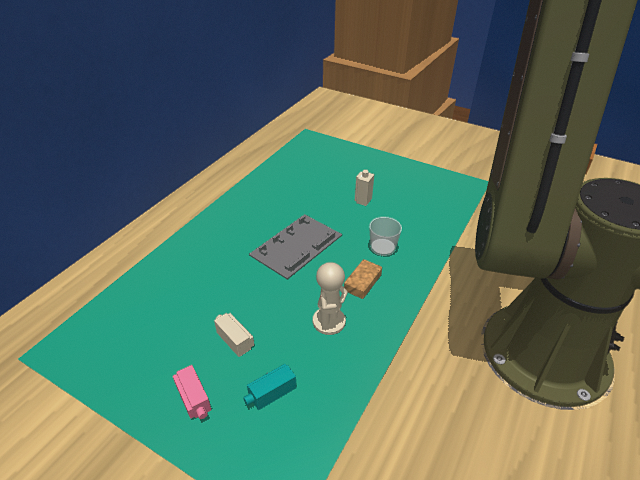

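The castings: standing cream at top px (454,241) = torso_a, lying cream at (205,233) = torso_b. Look-alikes are the pink (143,241) and turquoise (175,291) torsos and the figure (260,295). The tray is at (340,219), with its slotted walls at the far end. Next I fit poses.

```bash
cat > h.py <<'E'
import numpy as np,cv2
def cloud(im):
    z=im["range_z"].astype(float); v,u=np.mgrid[:480,:640]
    p=np.stack([(u-im["cx"])/im["fx"]*z,(v-im["cy"])/im["fy"]*z,z],-1)
    T=im["T"]; w=p@T[:3,:3].T+T[:3,3]; w[z==0]=np.nan
    return w
def sel(w,lo,hi): return np.all((w>lo)&(w<hi),-1)
def rect(p):
    (c,s,a)=cv2.minAreaRect(p[:,:2].astype(np.float32)); return np.round(c,1),np.round(s,1),round(a,1)
E
python3 - <<'E'
from h import *
from rig import bot
print([x for x in dir(bot) if x[0]!='_'],bot.finger_overhang)
for c in ["top","side"]:
    im=dict(np.load(c+"0.npz")); w=cloud(im)
    for n,lo,hi in [("a",(470,-310,8),(570,-200,110)),("a top",(470,-310,74),(570,-200,86)),("neck a",(470,-310,88),(570,-200,110)),
       ("b",(470,230,8),(620,330,60)),("b top",(470,230,36),(620,330,60)),("b ledge",(470,230,30),(620,330,36)),
       ("tray",(480,-150,3),(680,120,12)),("walls",(480,-150,15),(680,120,30))]:
        m=sel(w,lo,hi); p=w[m]
        if len(p)>4: print(c,n,len(p),*rect(p),"med",np.round(np.median(p,0),1),"z95",np.round(np.percentile(p[:,2],[5,95]),1))
im=dict(np.load("top0.npz"));c=im["color"][...,::-1]
a=cv2.resize(c[205:275,180:260],None,fx=5,fy=5,interpolation=2);b=cv2.resize(c[205:275,420:500],None,fx=5,fy=5,interpolation=2)
s=dict(np.load("side0.npz"))["color"][...,::-1]
d=cv2.resize(s[300:370,195:275],None,fx=5,fy=5,interpolation=2);e=cv2.resize(s[155:225,325:405],None,fx=5,fy=5,interpolation=2)
o=np.vstack([np.hstack([a,b]),np.hstack([d,e])]);cv2.imwrite("pics/crop1.png",cv2.resize(o,(685,600)))
E
```

```text
['IKError', 'finger_overhang', 'finish_job', 'read_state'] 25.0
top a 494 [ 516.4 -253.2] [102.3  78.8] 87.9 med [ 518.6 -258.5   78.4] z95 [13.9 93.5]
top a top 261 [ 525.2 -263.7] [37.8 40.6] 1.5 med [ 520.8 -261.2   80.2] z95 [75.2 84. ]
top neck a 46 [ 523.4 -263.4] [13.5 14.9] 44.9 med [ 524.  -263.3   93.7] z95 [88.6 97. ]
top b 761 [546.3 283.6] [146.7  85.9] 0.3 med [537.6 279.1  38.1] z95 [17.4 43.3]
top b top 490 [538.4 282.8] [38.5 80.2] 71.0 med [538.4 285.2  40.1] z95 [36.4 43.9]
top b ledge 134 [540.9 279.3] [35.6 88. ] 71.3 med [533.1 270.5  33.6] z95 [30.4 35.9]
top tray 4799 [580.1 -14.9] [269.5 199.7] 90.0 med [582.4 -17.8   5.9] z95 [ 3.3 10.3]
top walls 345 [580.  -10.7] [173.8 104.1] 80.1 med [542.6 -23.9  21.2] z95 [15.5 26.1]
side a 522 [ 523.1 -261.2] [42.9 43.6] 11.0 med [ 517.  -249.7   57.4] z95 [13.2 90.1]
side a top 129 [ 523.2 -264.1] [36.9 43.3] 1.1 med [ 518.1 -255.9   80.9] z95 [74.8 84. ]
side neck a 29 [ 521.  -262.6] [13.2 18.2] 26.2 med [ 522.5 -262.5   94.5] z95 [89. 97.]
side b 962 [540.  279.5] [57.2 97.1] 55.1 med [529.5 289.4  39.3] z95 [12.4 43. ]
side b top 579 [536.6 282.6] [37.9 83.1] 72.0 med [535.5 286.6  41.2] z95 [36.9 43.4]
side b ledge 136 [541.4 280.4] [39.  91.4] 71.2 med [525.9 279.1  34.1] z95 [30.3 35.9]
side tray 3423 [580.1 -15. ] [199.7 269.8] 0.1 med [579.3  -5.1   6.6] z95 [3.2 9.9]
side walls 370 [577. -18.] [165.4 105.3] 80.2 med [540.4  -3.6  20.6] z95 [15.5 25.4]
```

View pics/crop1.png

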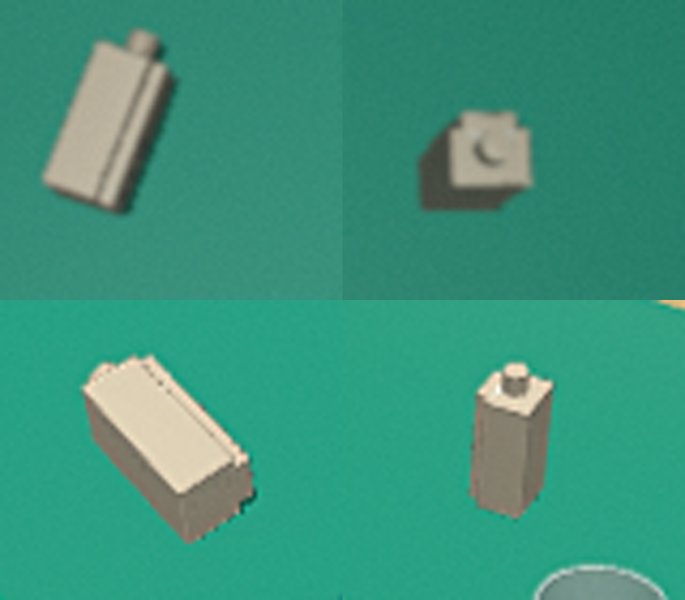

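Run:
```python
from h import *
from rig import bot
from scipy.spatial.transform import Rotation as R
print(np.round(R.from_rotvec(bot.read_state()["eef_rot"]).as_matrix(),3))
for c in ["top","side"]:
    im=dict(np.load(c+"0.npz")); w=cloud(im); col=im["color"].astype(int)
    g=(col.max(-1)-col.min(-1)<30)&(col.mean(-1)<130)&sel(w,(460,-150,-5),(700,120,35))
    g=cv2.morphologyEx(g.astype(np.uint8),cv2.MORPH_OPEN,np.ones((3,3)))>0
    print(c,"tray",g.sum(),*rect(w[g]))
    for n in range(2):
        pass
    b=(col[...,0]>col[...,2]+8)&(col[...,0]>col[...,1])&sel(w,(470,220,25),(620,340,60))
    q=w[b]; print("b all",b.sum(),*rect(q)); d=np.deg2rad(-19); X=np.array([np.cos(d),np.sin(d)]);Z=np.array([np.sin(d),-np.cos(d)])
    print("X",np.percentile(q[:,:2]@X,[.5,2,98,99.5]),"Z",np.percentile(q[:,:2]@Z,[.5,2,98,99.5]), "cand", np.array([538,282])@X,np.array([538,282])@Z)
```

```text
[[ 0.     0.305 -0.952]
 [ 0.    -0.952 -0.305]
 [-1.    -0.    -0.   ]]
top tray 4538 [582.9 -19. ] [199.9 125.2] 80.2
b all 618 [542.7 279.5] [36.8 91.1] 71.7
X [376.87561989 377.77998302 462.05112129 466.14556258] Z [-458.69416149 -457.80196172 -423.42927931 -422.79782968] cand 416.87877411551426 -441.79190541695766
side tray 2703 [584.1 -20.3] [202.3 131.7] 80.1
b all 763 [542.3 280.4] [38.9 95. ] 71.5
X [374.8690026  375.65861206 453.8118879  468.30517169] Z [-460.87426985 -460.39009333 -424.05098032 -422.99743978] cand 416.87877411551426 -441.79190541695766
```

Call:
jog_arm([
  [[0.043,0.0385,-0.012,0,0,-0.036,1],[0.043,0.0385,-0.012,0,0,-0.036,1],[0.043,0.0385,-0.012,0,0,-0.036,1],[0.043,0.0385,-0.012,0,0,-0.036,1],[0.043,0.0385,-0.012,0,0,-0.036,1],[0.043,0.0385,-0.012,0,0,-0.036,1],[0.043,0.0385,-0.012,0,0,-0.036,1],[0.043,0.0385,-0.012,0,0,-0.036,1]],
], grip_force=40)

```text
time: 1.9
position: [534.2, -257.9, 159.8]
eef_rot: [2.22, -0.005, -2.213]
ft_force: [-0.0, -0.4, 0.6]
opening: 85.5
```

```bash
cat > st.py <<'E'
from h import *
from rig import bot
from scipy.spatial.transform import Rotation as R
s=bot.read_state(); M=R.from_rotvec(s["eef_rot"]).as_matrix()
print("t",round(s["time"],2),"tcp",np.round(s["position"],1),"op",round(s["opening"],1),"F",np.round(s["ft_force"],1))
print("j",np.round(s["joints"],3)); print("toolx",np.round(M[:,0],3),"tooly",np.round(M[:,1],3),"gp",np.round(s["position"]+6*M[:,0],1))
print("x az/pitchdown",np.round(np.degrees([np.arctan2(M[1,0],M[0,0]),np.arcsin(-M[2,0])]),1),"y az",np.round(np.degrees(np.arctan2(M[1,1],M[0,1])),1))
E
python3 st.py
```

```text
t 1.9 tcp [ 534.2 -257.9  159.8] op 85.5 F [-0.  -0.4  0.6]
j [-0.447  0.35  -0.222  0.993 -0.005  2.691]
toolx [ 0.003 -0.007 -1.   ] tooly [ 0.003 -1.     0.007] gp [ 534.2 -258.   153.8]
x az/pitchdown [-65.8  89.5] y az -89.8
```

Call:
jog_arm([
  [[-0.009,-0.006,-0.03,0,0,0.023,0.8],[0,0,-0.03,0,0,0,0.8],[0,0,-0.03,0,0,0,0.8],[0,0,0,0,0,0,0.8]],
])

```text
time: 2.4
position: [529.2, -259.3, 67.0]
eef_rot: [2.205, 0.032, -2.195]
ft_force: [-0.1, -0.3, 0.3]
opening: 68.0
```

```bash
python3 st.py
```

```text
t 2.4 tcp [ 529.2 -259.3   67. ] op 68.0 F [-0.1 -0.3  0.3]
j [-0.453  0.428 -0.341  0.794 -0.004  2.652]
toolx [ 0.005 -0.007 -1.   ] tooly [ 0.036 -0.999  0.007] gp [ 529.2 -259.3   61. ]
x az/pitchdown [-54.5  89.5] y az -87.9
```

Correct the xy and close.

Call:
jog_arm([
  [[-0.004,-0.0045,0,0,0,-0.008,0.7],[0,0,0,0,0,0,0.3],[0,0,0,0,0,0,0.3],[0,0,0,0,0,0,0.3],[0,0,0,0,0,0,0.3]],
])

```text
time: 3.02
position: [527.1, -265.8, 71.4]
eef_rot: [2.214, 0.018, -2.192]
ft_force: [0.3, -0.6, -1.2]
opening: 39.4
```

```bash
python3 st.py
```

```text
t 3.02 tcp [ 527.1 -265.8   71.4] op 39.4 F [ 0.3 -0.6 -1.2]
j [-0.465  0.421 -0.341  0.795 -0.004  2.65 ]
toolx [ 0.01 -0.01 -1.  ] tooly [ 0.026 -1.     0.01 ] gp [ 527.1 -265.9   65.4]
x az/pitchdown [-44.2  89.2] y az -88.5
```

Call:
jog_arm([
  [[0,0,0.02,0,0,0,0.3],[0,-0.005,0.01,0,0,0.175,0.3],[-0.008,-0.013,0,0,0,0.175,0.3],[-0.008,-0.013,0,0,0,0.175,0.3],[-0.008,-0.013,0,0,0,0.175,0.3],[-0.008,-0.013,0,0,0,0.175,0.3],[-0.008,-0.013,0,0,0,0.175,0.3],[-0.008,-0.013,0,0,0,0.175,0.3]],
])

```text
time: 4.03
position: [477.8, -349.5, 102.0]
eef_rot: [1.42, 1.063, -1.398]
ft_force: [-0.4, -0.3, -1.9]
opening: 39.4
```

Call:
jog_arm([
  [[-0.005,-0.01,0,0,0,0.175,0.3],[0,0,0,0,0,0.175,0.3],[0,0,0,0,0,0.175,0.3],[0,0,0,0,0,0.175,0.3],[0,0,0,0,0,0.175,0.3],[0,0,0,0,0,0.175,0.3],[0,0,0,0,0,0,0.3]],
])

```text
time: 4.9
position: [471.3, -360.5, 101.3]
eef_rot: [0.608, 1.493, -0.589]
ft_force: [-0.4, 0.6, -0.6]
opening: 39.3
```

```bash
python3 st.py
```

```text
t 4.9 tcp [ 471.3 -360.5  101.3] op 39.3 F [-0.4  0.6 -0.6]
j [-0.658  0.412 -0.277  0.891  0.01   0.106]
toolx [-0.001  0.013 -1.   ] tooly [0.692 0.722 0.009] gp [ 471.3 -360.5   95.3]
x az/pitchdown [94.1 89.2] y az 46.2
```

Call:
jog_arm([
  [[0,0,-0.012,0,0,0.106,0.3],[0,0,-0.012,0,0,0,0.3],[0,0,-0.005,0,0,0,0.3],[0,0,0,0,0,0,0.3]],
])

```text
time: 5.4
position: [471.3, -360.4, 71.1]
eef_rot: [0.533, 1.513, -0.514]
ft_force: [-0.3, -0.1, -1.3]
opening: 39.7
```

```bash
python3 st.py
```

```text
t 5.4 tcp [ 471.3 -360.4   71.1] op 39.7 F [-0.3 -0.1 -1.3]
j [-0.658  0.443 -0.307  0.831  0.009  0.011]
toolx [-0.002  0.013 -1.   ] tooly [0.62  0.785 0.009] gp [ 471.3 -360.4   65.1]
x az/pitchdown [100.2  89.2] y az 51.7
```

Call:
jog_arm([
  [[0,0,-0.002,0,0,0,0.3],[0,0,-0.002,0,0,0,0.3],[0,0,0,0,0,0,0.3]],
])

```text
time: 5.78
position: [472.1, -361.0, 70.5]
eef_rot: [0.534, 1.51, -0.517]
ft_force: [0.2, 0.4, -1.8]
opening: 39.4
```

Call:
jog_arm([
  [[0,0,-0.004,0,0,0,0.3],[0,0,-0.003,0,0,0,0.3],[0,0,0,0,0,0,0.3]],
])

```text
time: 6.15
position: [472.9, -361.7, 70.5]
eef_rot: [0.533, 1.506, -0.519]
ft_force: [-0.6, 0.2, -1.6]
opening: 39.5
```

Call:
jog_arm([
  [[0,0,-0.008,0,0,0,0.3]],
])

```text
time: 6.28
position: [475.1, -363.5, 68.0]
eef_rot: [0.531, 1.5, -0.521]
ft_force: [-13.7, 9.6, 63.3]
opening: 39.7
```

```bash
python3 st.py
python3 - <<'E'
from h import *
from rig import get_image
im=get_image("side"); w=cloud(im); c=im["color"].astype(int)
m=(c[...,0]>c[...,2]+8)&(c[...,0]>c[...,1])&sel(w,(410,-430,-20),(540,-290,120)); p=w[m]
print(m.sum(),np.percentile(p[:,2],[0.5,2,10,90,99]))
v,u=np.nonzero(m);print(u.min(),u.max(),v.min(),v.max())
cv2.imwrite("pics/s2.png",cv2.resize(im["color"][80:240,320:480,::-1],None,fx=3.5,fy=3.5))
E
```

```text
t 6.28 tcp [ 475.1 -363.5   68. ] op 39.7 F [-13.7   9.6  63.3]
j [-0.657  0.444 -0.313  0.81   0.008  0.015]
toolx [ 0.008  0.004 -1.   ] tooly [0.623 0.782 0.008] gp [ 475.1 -363.5   62. ]
x az/pitchdown [27.7 89.5] y az 51.5
469 [  3.74389216   6.90615199  13.84061182  92.23163011 117.69800381]
378 421 145 191
```

View pics/s2.png

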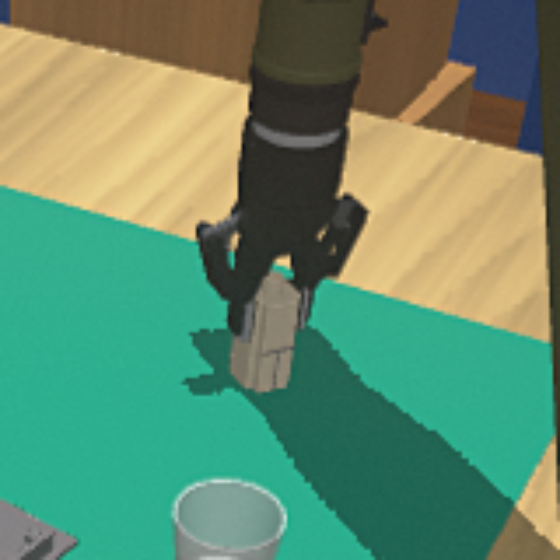

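The side view (crop px 265,340) shows torso_a upright on the bench, belt side towards the camera. I unload it and release.

Call:
jog_arm([
  [[0,0,0.001,0,0,0,0.3],[0,0,0.001,0,0,0,0.3]],
])

```text
time: 6.58
position: [476.3, -364.4, 71.1]
eef_rot: [0.531, 1.496, -0.522]
ft_force: [0.4, -1.5, -1.5]
opening: 39.6
```

Call:
jog_arm([
  [[0,0,-0.002,0,0,0,0.5],[0,0,0,0,0,0,0.7],[0,0,0,0,0,0,0.7],[0,0,0.03,0,0,0,0.7],[0,0,0.05,0,0,0,0.7],[0,0,0.03,0,0,0,0.7]],
])

```text
time: 7.32
position: [473.0, -361.9, 175.5]
eef_rot: [0.534, 1.506, -0.52]
ft_force: [-0.2, -0.1, 0.2]
opening: 59.7
```

```bash
python3 st.py
python3 - <<'E'
from h import *
from rig import get_image
for cam in ["side","top"]:
    im=get_image(cam); w=cloud(im); c=im["color"].astype(int)
    m=(c[...,0]>c[...,2]+8)&(c[...,0]>c[...,1])&sel(w,(410,-430,74),(540,-290,86)); p=w[m]
    if len(p)>4: print(cam,m.sum(),*rect(p),np.median(p,0))
    m=(c[...,0]>c[...,2]+8)&(c[...,0]>c[...,1])&sel(w,(410,-430,8),(540,-290,105)); p=w[m]
    if len(p)>4: print(cam,m.sum(),*rect(p),np.median(p,0))
E
```

```text
t 7.33 tcp [ 473.  -361.9  175.5] op 59.7 F [-0.2 -0.1  0.2]
j [-0.657  0.35  -0.184  1.04   0.008  0.016]
toolx [ 0.002  0.009 -1.   ] tooly [0.623 0.782 0.008] gp [ 473.  -361.8  169.5]
x az/pitchdown [75.  89.5] y az 51.4
side 112 [ 473.7 -359.6] [40.2 40.1] 42.3 [ 470.5527098  -355.90714886   80.90419798]
side 482 [ 473.5 -359. ] [40.7 41.4] 42.3 [ 470.81547161 -351.54240408   55.41051889]
top 165 [ 474.3 -362.6] [36.8 36.5] 50.1 [ 470.76409009 -363.12546023   80.07841194]
top 201 [ 474.3 -362.6] [36.8 36.5] 50.1 [ 472.68999991 -363.6173099    80.59150576]
```

Call:
jog_arm([
  [[-0.001,0.001,0,-0.1087,-0.1365,0,0.85],[-0.001,0.001,0,-0.1087,-0.1365,0,0.85],[-0.001,0.001,0,-0.1087,-0.1365,0,0.85],[-0.001,0.001,0,-0.1087,-0.1365,0,0.85],[-0.001,0.001,0,-0.1087,-0.1365,0,0.85],[-0.001,0.001,0,-0.1087,-0.1365,0,0.85],[-0.001,0.001,0,-0.1087,-0.1365,0,0.85],[0,0,0,0,0,0,0.85]],
])

```text
time: 8.43
position: [558.6, -423.4, 241.5]
eef_rot: [0.159, 0.45, -0.655]
ft_force: [-0.1, 0.5, -0.6]
opening: 72.7
```

```bash
python3 st.py
```

```text
t 8.43 tcp [ 558.6 -423.4  241.5] op 72.7 F [-0.1  0.5 -0.6]
j [-0.637  0.093 -1.025 -0.65  -0.027  0.016]
toolx [ 0.701 -0.552 -0.451] tooly [0.62  0.785 0.002] gp [ 562.9 -426.7  238.8]
x az/pitchdown [-38.2  26.8] y az 51.7
```

```bash
cat > kin.py <<'E'
import numpy as np
D=np.array([[.3135,-.0471,1.2102,600.0,256.3],[.35,-.222,.993,593.2,159.8],[.428,-.341,.794,589.3,67.],[.412,-.277,.891,593.4,101.3],[.443,-.307,.831,593.3,71.1],[.350,-.184,1.04,595.5,175.5],[.093,-1.025,-.65,700.9,241.5]])
j2,j3,j4,r,z=D.T; p=j2-j3; t=p+j4; o=np.ones_like(p); n=0*o
# unknown: r0,h,L1,L2,e(perp offset L2),d
A=np.vstack([np.c_[o,n,np.sin(j2),np.cos(p),np.cos(t)],np.c_[n,o,np.cos(j2),-np.sin(p),-np.sin(t)]])
q,res,rk,sv=np.linalg.lstsq(A,np.r_[r,z],rcond=None)
def fk(j2,j3,j4):
    p=j2-j3;t=p+j4
    return q[0]+q[2]*np.sin(j2)+q[3]*np.cos(p)+q[4]*np.cos(t), q[1]+q[2]*np.cos(j2)-q[3]*np.sin(p)-q[4]*np.sin(t)
if __name__=="__main__":
    print(q,sv,np.round(A@q-np.r_[r,z],1))
    from itertools import product
    a,b=np.meshgrid(np.linspace(-.67,1.71,300),np.linspace(-1.0,1.22,300))
    for deg in [15,20,30,40,50,60,90,105,110,120,130]:
        c=np.deg2rad(deg)-a+b; R,Z=fk(a,b,c); ok=(c>-2.06)&(c<2.14)
        for zz in [55,120]:
            m=ok&(abs(Z-zz)<4); print(deg,zz,np.round([R[m].min(),R[m].max()]) if m.any() else None,end=" | ")
        print()
E
python3 kin.py
```

```text
[ 64.45696218 408.81728817 450.73951662 449.20703353 434.90188191] [4.72381403 3.41911107 0.96314861 0.20270709 0.16283442] [ 23.8   6.  -11.6  -5.7 -11.4   8.8  -9.9 -12.1  -5.6   4.6   0.1   3.9
  -6.8  16. ]
15 55 [ 621. 1338.] | 15 120 [ 663. 1353.] | 
20 55 [ 617. 1335.] | 20 120 [ 682. 1349.] | 
30 55 [ 653. 1317.] | 30 120 [ 683. 1324.] | 
40 55 [ 639. 1281.] | 40 120 [ 651. 1284.] | 
50 55 [ 596. 1230.] | 50 120 [ 593. 1229.] | 
60 55 [ 534. 1168.] | 60 120 [ 519. 1164.] | 
90 55 [303. 947.] | 90 120 [270. 939.] | 
105 55 [196. 835.] | 105 120 [167. 828.] | 
110 55 [162. 800.] | 110 120 [137. 794.] | 
120 55 [ 99. 733.] | 120 120 [ 84. 729.] | 
130 55 [ 37. 671.] | 130 120 [ 34. 669.] |
```

Call:
jog_arm([
  [[-0.01,0.007,0,0.114,0.1444,0,0.85],[-0.015,0.011,-0.01,0.114,0.1444,0,0.85],[-0.015,0.011,-0.01,0.114,0.1444,0,0.85],[-0.015,0.011,-0.015,0.114,0.1444,0,0.85],[-0.015,0.011,-0.015,0.114,0.1444,0,0.85],[-0.014,0.01,-0.015,0.114,0.1444,0,0.85],[0,0,0,0,0,0,0.85]],
])

```text
time: 9.3
position: [469.6, -358.5, 164.2]
eef_rot: [0.502, 1.438, -0.537]
ft_force: [0.7, -0.0, 0.0]
opening: 72.5
```

```bash
python3 st.py
```

```text
t 9.3 tcp [ 469.6 -358.5  164.2] op 72.5 F [ 0.7 -0.   0. ]
j [-0.652  0.293 -0.294  0.913 -0.     0.019]
toolx [ 0.056 -0.043 -0.997] tooly [0.621 0.784 0.001] gp [ 470.  -358.8  158.3]
x az/pitchdown [-37.6  85.9] y az 51.6
```

Call:
jog_arm([
  [[0.004,-0.003,-0.02,0.04,0.05,0,0.8],[0,0,-0.03,0,0,0,0.8],[0,0,-0.03,0,0,0,0.8],[0,0,-0.01,0,0,0,0.8],[0,0,0,0,0,0,0.8]],
])

```text
time: 9.93
position: [471.8, -360.1, 74.1]
eef_rot: [0.52, 1.488, -0.527]
ft_force: [0.2, 0.3, 0.6]
opening: 68.2
```

```bash
python3 st.py
```

```text
t 9.93 tcp [ 471.8 -360.1   74.1] op 68.2 F [0.2 0.3 0.6]
j [-0.653  0.42  -0.336  0.797  0.001  0.018]
toolx [ 0.015 -0.01  -1.   ] tooly [0.621 0.783 0.002] gp [ 471.9 -360.2   68.1]
x az/pitchdown [-33.7  88.9] y az 51.6
```

Call:
jog_arm([
  [[0.001,-0.001,-0.002,0,0,0,0.3],[0,0,0,0,0,0,0.3],[0,0,0,0,0,0,0.3],[0,0,0,0,0,0,0.3],[0,0,0.02,0,0,0,0.3],[0.02,0,0.01,0,0,0.03,0.3],[0.03,-0.002,0,0,0,0.03,0.3],[0.03,-0.002,0,0,0,0.03,0.3]],
])

```text
time: 10.92
position: [554.0, -366.2, 106.4]
eef_rot: [0.449, 1.501, -0.457]
ft_force: [-0.5, -0.4, -2.1]
opening: 39.4
```

Call:
jog_arm([
  [[0.03,-0.002,0,0,0,0.03,0.3],[0.03,-0.002,0,0,0,0.03,0.3],[0.015,0,0,0,0,0,0.3],[0,0,0,0,0,0,0.3],[0,0,0,0,0,0,0.3]],
])

```text
time: 11.55
position: [632.5, -369.8, 104.8]
eef_rot: [0.4, 1.512, -0.407]
ft_force: [-0.0, 0.4, -1.6]
opening: 39.5
```

```bash
python3 st.py
```

```text
t 11.55 tcp [ 632.5 -369.8  104.8] op 39.5 F [-0.   0.4 -1.6]
j [-5.300e-01  6.280e-01  8.700e-02  1.009e+00  1.000e-03 -1.300e-02]
toolx [ 0.019 -0.009 -1.   ] tooly [0.494 0.87  0.001] gp [ 632.6 -369.9   98.8]
x az/pitchdown [-26.6  88.8] y az 60.4
```

Call:
jog_arm([
  [[0,0,-0.014,0,0,0,0.3],[0,0,-0.01,0,0,0,0.3],[0,0,0,0,0,0,0.3]],
])

```text
time: 11.92
position: [630.1, -369.8, 78.6]
eef_rot: [0.402, 1.514, -0.408]
ft_force: [-0.2, -0.3, -1.5]
opening: 39.4
```

Call:
jog_arm([
  [[0,0,-0.004,0,0,0,0.3],[0,0,0,0,0,0,0.3]],
])

```text
time: 12.18
position: [630.1, -370.1, 74.8]
eef_rot: [0.402, 1.513, -0.408]
ft_force: [0.1, -0.2, -1.8]
opening: 39.3
```

Call:
jog_arm([
  [[0,0,-0.003,0,0,0,0.3],[0,0,0,0,0,0,0.3]],
])

```text
time: 12.42
position: [630.8, -370.5, 74.9]
eef_rot: [0.401, 1.51, -0.409]
ft_force: [-0.9, 0.6, -1.0]
opening: 39.3
```

Call:
jog_arm([
  [[0,0,-0.003,0,0,0,0.3]],
])

```text
time: 12.55
position: [631.4, -370.9, 74.1]
eef_rot: [0.401, 1.508, -0.409]
ft_force: [-7.4, 3.5, 23.1]
opening: 39.3
```

```bash
python3 st.py
```

```text
t 12.55 tcp [ 631.4 -370.9   74.1] op 39.3 F [-7.4  3.5 23.1]
j [-0.532  0.649  0.048  0.946  0.001 -0.013]
toolx [ 0.022 -0.011 -1.   ] tooly [0.495 0.869 0.001] gp [ 631.5 -371.    68.1]
x az/pitchdown [-27.7  88.6] y az 60.3
```

Call:
jog_arm([
  [[0,0,0,0,0,0,0.5],[0,0,0,0,0,0,0.7],[0,0,0.004,0,0,0,0.8],[0,0,0.03,0,0,0,0.85],[0,0,0.05,0,0,0,0.85],[0,0,0.03,0,0,0,0.85]],
])

```text
time: 13.3
position: [629.2, -369.5, 186.8]
eef_rot: [0.402, 1.515, -0.408]
ft_force: [0.4, 0.6, 0.8]
opening: 72.7
```

```bash
cat > seg.py <<'E'
from h import *
from rig import get_image
def seg(lo,hi,cams=("side","top")):
    for cam in cams:
        im=get_image(cam); w=cloud(im); c=im["color"].astype(int)
        m=(c[...,0]>c[...,2]+8)&(c[...,0]>c[...,1])&sel(w,lo,hi); p=w[m]
        if len(p)>4: print(cam,m.sum(),*rect(p),"med",np.round(np.median(p,0),1),np.round(np.percentile(p[:,2],[2,98]),1))
E
python3 st.py; python3 -c "
from seg import *
seg((570,-430,74),(700,-310,86)); seg((570,-430,8),(700,-310,105))"
```

```text
t 13.3 tcp [ 629.2 -369.5  186.8] op 72.7 F [0.4 0.6 0.8]
j [-5.31e-01  5.78e-01  1.94e-01  1.17e+00  1.00e-03 -1.30e-02]
toolx [ 0.015 -0.008 -1.   ] tooly [0.495 0.869 0.001] gp [ 629.3 -369.5  180.8]
x az/pitchdown [-26.5  89. ] y az 60.3
side 98 [ 631.1 -366.8] [45.2 34.3] 31.5 med [ 628.  -364.1   80.6] [75.  85.4]
top 175 [ 631.9 -371.1] [37.6 37. ] 59.7 med [ 630.3 -369.4   80.3] [75.9 84.5]
side 433 [ 631.5 -369. ] [40.1 41.3] 56.4 med [ 627.8 -359.6   55.5] [ 9.9 94.6]
top 240 [ 632.4 -370.8] [37.7 38.2] 61.1 med [ 630.  -370.4   80.8] [52.8 97.2]
```

Call:
jog_arm([
  [[-0.001,0.001,0,-0.0864,-0.1516,0,0.85],[-0.001,0.001,0,-0.0864,-0.1516,0,0.85],[-0.001,0.001,0,-0.0864,-0.1516,0,0.85],[-0.001,0.001,-0.005,-0.0864,-0.1516,0,0.85],[-0.001,0.001,-0.01,-0.0864,-0.1516,0,0.85],[-0.001,0,-0.01,-0.0864,-0.1516,0,0.85],[0,0,-0.01,-0.0864,-0.1516,0,0.85],[0,0,0,0,0,0,0.85]],
])

```text
time: 14.5
position: [626.4, -366.3, 132.2]
eef_rot: [0.146, 0.548, -0.503]
ft_force: [0.4, 0.4, -0.9]
opening: 72.1
```

```bash
python3 st.py
```

```text
t 14.5 tcp [ 626.4 -366.3  132.2] op 72.1 F [ 0.4  0.4 -0.9]
j [-0.536  0.341 -0.987 -0.767  0.017 -0.009]
toolx [ 0.736 -0.418 -0.532] tooly [0.494 0.869 0.001] gp [ 630.8 -368.8  129. ]
x az/pitchdown [-29.6  32.1] y az 60.4
```

Call:
jog_arm([
  [[-0.002,0.001,-0.025,0,0,0,0.85],[-0.001,0,-0.025,0,0,0,0.85],[0,0,-0.02,0,0,0,0.85],[0,0,-0.007,0,0,0,0.85],[0,0,0,0,0,0,0.85]],
])

```text
time: 15.12
position: [624.4, -365.9, 51.5]
eef_rot: [0.15, 0.561, -0.502]
ft_force: [0.3, 0.2, 0.1]
opening: 72.7
```

```bash
python3 st.py
```

```text
t 15.12 tcp [ 624.4 -365.9   51.5] op 72.7 F [0.3 0.2 0.1]
j [-0.538  0.546 -1.005 -0.977  0.018 -0.01 ]
toolx [ 0.73  -0.414 -0.543] tooly [0.494 0.869 0.001] gp [ 628.8 -368.4   48.2]
x az/pitchdown [-29.6  32.9] y az 60.4
```

Call:
jog_arm([
  [[-0.004,0.0025,0.001,0,0,0,0.7],[0,0,0,0,0,0,0.3],[0,0,0,0,0,0,0.3],[0,0,0,0,0,0,0.3],[0,0,0,0,0,0,0.3]],
], grip_force=60)

```text
time: 15.75
position: [620.8, -363.6, 55.0]
eef_rot: [0.149, 0.56, -0.502]
ft_force: [0.6, 0.1, -2.3]
opening: 38.7
```

```bash
python3 st.py; python3 -c "
from seg import *
seg((570,-430,8),(700,-310,105))"
```

```text
t 15.75 tcp [ 620.8 -363.6   55. ] op 38.7 F [ 0.6  0.1 -2.3]
j [-0.537  0.535 -1.015 -0.977  0.018 -0.01 ]
toolx [ 0.731 -0.415 -0.542] tooly [0.494 0.869 0.001] gp [ 625.2 -366.1   51.8]
x az/pitchdown [-29.6  32.8] y az 60.4
side 269 [ 624.7 -349.4] [44.9 86.7] 26.5 med [ 630.6 -359.9   68.1] [ 9.5 95.2]
top 269 [ 632.3 -371.3] [43.7 37.3] 63.1 med [ 632.2 -368.    80.9] [74.1 96.4]
```

Call:
jog_arm([
  [[0,0,0.03,0.03,0.052,0,0.3],[0,0.01,0.02,0.0862,0.1516,0,0.3],[0,0.02,0.02,0.0862,0.1516,0,0.3],[0,0.02,0.01,0.0862,0.1516,0,0.3],[0,0.02,0.01,0.0862,0.1516,0,0.3],[0,0.02,0,0.0862,0.1516,0,0.3],[0,0.02,0,0.0862,0.1516,0,0.3],[0,0.02,0,0.0862,0.1516,0,0.3]],
])

```text
time: 16.85
position: [625.0, -252.7, 120.1]
eef_rot: [0.441, 1.642, -0.39]
ft_force: [1.4, -0.6, -1.4]
opening: 38.8
```

```bash
python3 st.py
```

```text
t 16.85 tcp [ 625.  -252.7  120.1] op 38.8 F [ 1.4 -0.6 -1.4]
j [-0.392  0.62   0.103  1.167  0.017  0.13 ]
toolx [-0.098  0.059 -0.993] tooly [0.499 0.867 0.002] gp [ 624.4 -252.3  114.2]
x az/pitchdown [148.8  83.4] y az 60.1
```

Call:
jog_arm([
  [[-0.005,0.02,0,0.0862,0.1516,0,0.3],[-0.005,0.03,0,0.0862,0.1516,0,0.3],[-0.005,0.03,0,0.05,0.086,0,0.3],[-0.005,0.03,0,0,0,0.17,0.3],[-0.005,0.03,0,0,0,0.17,0.3],[-0.005,0.02,-0.01,0,0,0,0.3],[0,0,0,0,0,0,0.3]],
])

```text
time: 17.73
position: [598.0, -89.2, 101.2]
eef_rot: [0.186, 2.142, -0.1]
ft_force: [-0.7, -0.6, -1.2]
opening: 39.1
```

```bash
python3 st.py;python3 - <<'E'
from h import *
from rig import get_image
for c in ["top","side"]:
    im=get_image(c); np.savez(c+"3.npz",**im)
a=np.load("top3.npz")["color"][160:280,270:430,::-1];b=np.load("side3.npz")["color"][170:290,220:380,::-1]
cv2.imwrite("pics/p3.png",cv2.resize(np.vstack([a,b]),None,fx=2.5,fy=2.5,interpolation=2))
E
```

```text
t 17.73 tcp [598.  -89.2 101.2] op 39.1 F [-0.7 -0.6 -1.2]
j [-0.154  0.923  0.459  1.684  0.011  0.015]
toolx [-0.537  0.094 -0.838] tooly [0.172 0.985 0.001] gp [594.8 -88.6  96.2]
x az/pitchdown [170.   56.9] y az 80.1
```

View pics/p3.png

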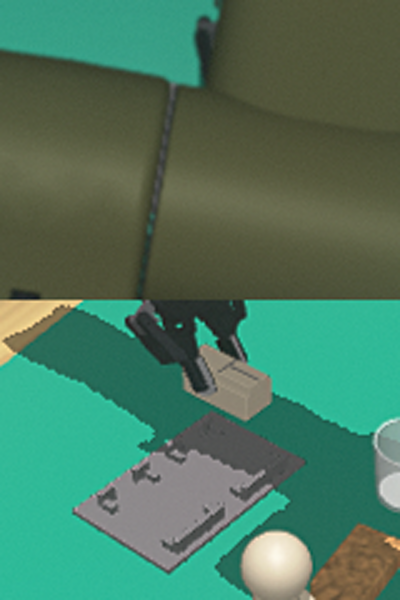

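The side crop shows torso_a held chest up above the right pocket with its hips to the robot. Top view is blocked by the arm, so I measure from the side camera.

Run:
```python
from h import *
im=dict(np.load("side3.npz")); w=cloud(im); c=im["color"].astype(int)
m=(c[...,0]>c[...,2]+8)&(c[...,0]>c[...,1])&sel(w,(490,-150,40),(680,0,150)); p=w[m]
d=np.deg2rad(-9.8); X=np.array([np.cos(d),np.sin(d)]);Y=np.array([-np.sin(d),np.cos(d)])
u=p[:,:2]@X; v=p[:,:2]@Y
gp=np.array([594.8,-88.6]);print("gp",gp@X,gp@Y)
print(len(p),"x",np.percentile(u,[1,3,50,97,99]),"y",np.percentile(v,[1,3,50,97,99]),"z",np.percentile(p[:,2],[1,3,50,97,99]))
# planes: top points
t=p[:,2]>np.percentile(p[:,2],98)-6
A=np.c_[u[t],v[t],np.ones(t.sum())]; 
for _ in range(3):
    q=np.linalg.lstsq(A,p[t][:,2],rcond=None)[0]
print("top plane",t.sum(),q[:2],"x",np.percentile(u[t],[2,98]),"y",np.percentile(v[t],[2,98]), "zmed",np.median(p[t][:,2]))
h=u<np.percentile(u,1)+6; print("hips",h.sum(),np.percentile(v[h],[2,98]),np.percentile(p[h][:,2],[2,98]))
```

```text
gp 601.2011796440903 13.933470298318941
510 x [547.33319087 548.16169902 569.7991081  621.44260794 624.46060854] y [-2.80004552 -0.33211446 23.61542664 33.85039512 34.81903513] z [ 71.36556024  72.36516268  98.78031794 108.25239937 108.98452316]
top plane 210 [0.01416144 0.03408945] x [548.74722964 622.59055379] y [ 0.43294906 27.93006347] zmed 106.36037816693431
hips 139 [-2.85555986 32.6291058 ] [ 71.39186697 107.40571862]
```

Run:
```python
from h import *
d=np.deg2rad(-9.8); X=np.array([np.cos(d),np.sin(d)]);Y=np.array([-np.sin(d),np.cos(d)])
for c in ["top","side"]:
    im=dict(np.load(c+"0.npz")); w=cloud(im); col=im["color"].astype(int)
    g=(col.max(-1)-col.min(-1)<30)&(col.mean(-1)<130)&sel(w,(460,-150,-5),(700,120,35))
    p=w[g];u=p[:,:2]@X;v=p[:,:2]@Y
    k=p[:,2]<9
    print(c,"floor",np.percentile(u[k],[0.3,1,99,99.7]),np.percentile(v[k],[.3,1,99,99.7]))
    for nm,s in [("near",u<555),("far",u>600)]:
        k=(p[:,2]>18)&s; print(nm,k.sum(),np.percentile(u[k],[2,10,50,90,98]),"v",np.percentile(v[k],[1,99]), "z",np.percentile(p[k][:,2],[10,50,90]))
        hh=np.histogram(v[k],np.arange(-20,185,8)); print(hh[0])
```

```text
top floor [515.55723663 516.12885514 637.37757491 638.28325786] [-18.50288931 -17.21375473 178.31184221 179.52757136]
near 165 [521.32757661 521.91180805 524.71734963 527.20691063 528.27739915] v [  3.59449104 160.07522539] z [19.38490283 22.09412547 25.57742512]
[ 0  0  2 11 10 12  9 11  8 13  9  0  0  0  4  9 10  9  9 11 10 12  6  0
  0]
far 96 [606.4471521  617.81330739 621.12671963 624.06597439 625.18237249] v [  2.45816978 160.42862401] z [18.96394726 22.60974062 26.58173617]
[ 0  0  4 12  9  0  0  0  6  8  9  0  0  0  6  9 11  0  0  0  5 10  7  0
  0]
side floor [513.85534301 514.7840817  637.73334944 643.63003446] [-19.48555951 -17.64412969 179.79398589 180.54496553]
near 146 [519.71239399 520.41204233 522.47738771 525.72475296 527.68760224] v [  3.21569429 159.79028312] z [19.35471581 22.42341141 24.73658005]
[ 0  0  3  9  7  9  7 10  8  7  8  0  0  0  3 11  8 11 10 10  8  9  8  0
  0]
far 75 [615.1368007  617.224138   619.36513377 621.94237457 624.01582346] v [  1.16686337 159.44107645] z [18.64609022 21.98110572 24.61974237]
[ 0  0  3  7  6  1  0  0  6  7  7  0  0  0  4  7  7  0  0  0  4 10  6  0
  0]
```

Call:
jog_arm([
  [[-0.007,0.011,0,0,0,0,0.3],[-0.007,0.011,-0.01,0,0,0,0.3],[0,0,-0.015,0,0,0,0.3],[0,0,0,0,0,0,0.3]],
])

```text
time: 18.32
position: [584.8, -72.0, 77.4]
eef_rot: [0.194, 2.136, -0.105]
ft_force: [-0.4, -0.4, -1.4]
opening: 38.4
```

```bash
python3 st.py
```

```text
t 18.32 tcp [584.8 -72.   77.4] op 38.4 F [-0.4 -0.4 -1.4]
j [-0.135  0.901  0.363  1.604  0.025  0.038]
toolx [-0.532  0.097 -0.841] tooly [0.18  0.984 0.   ] gp [581.6 -71.4  72.4]
x az/pitchdown [169.6  57.2] y az 79.6
```

Call:
jog_arm([
  [[0,0.0055,0,0,0,0.006,0.3],[0,0,-0.01,0,0,0,0.3],[0,0,-0.01,0,0,0,0.3],[0,0,0,0,0,0,0.3]],
])

```text
time: 18.82
position: [585.4, -67.2, 56.2]
eef_rot: [0.188, 2.135, -0.103]
ft_force: [-0.8, -0.3, -1.0]
opening: 38.9
```

```bash
python3 st.py
cat > held.py <<'E'
from h import *
import sys
from rig import get_image
def held(lo,hi,az=-9.8,cam="side"):
    im=get_image(cam); w=cloud(im); c=im["color"].astype(int)
    m=(c[...,0]>c[...,2]+8)&(c[...,0]>c[...,1])&sel(w,lo,hi); p=w[m]
    d=np.deg2rad(az); X=np.array([np.cos(d),np.sin(d)]);Y=np.array([-np.sin(d),np.cos(d)])
    u=p[:,:2]@X; v=p[:,:2]@Y
    print(cam,len(p),"u",np.round(np.percentile(u,[1,3,97,99]),1),"v",np.round(np.percentile(v,[1,3,97,99]),1),"z",np.round(np.percentile(p[:,2],[1,3,97,99]),1))
    t=p[:,2]>np.percentile(p[:,2],98)-6
    q=np.linalg.lstsq(np.c_[u[t],v[t],np.ones(t.sum())],p[t][:,2],rcond=None)[0]
    print(" top",t.sum(),"slope",np.round(q[:2],3),"z",round(np.median(p[t][:,2]),1),*rect(p))
    return im
E
python3 -c "
from held import *
held((490,-130,12),(680,0,120))"
```

```text
t 18.82 tcp [585.4 -67.2  56.2] op 38.9 F [-0.8 -0.3 -1. ]
j [-0.128  0.918  0.346  1.569  0.026  0.04 ]
toolx [-0.532  0.094 -0.841] tooly [0.175 0.985 0.   ] gp [582.2 -66.6  51.2]
x az/pitchdown [169.9  57.3] y az 79.9
side 529 u [530.9 531.5 607.2 612.8] v [17.2 19.9 54.  65.9] z [23.1 24.4 62.5 63.3]
 top 230 slope [0.023 0.028] z 60.4 [586.4 -53.3] [124.7  67.2] 20.7
```

Call:
jog_arm([
  [[0,0,-0.008,0,0,0,0.3],[0,0,-0.006,0,0,0,0.3],[0,0,0,0,0,0,0.3]],
])

```text
time: 19.25
position: [585.7, -67.2, 41.9]
eef_rot: [0.188, 2.134, -0.103]
ft_force: [0.0, -0.2, -1.6]
opening: 38.4
```

Call:
jog_arm([
  [[0,0,-0.003,0,0,0,0.3]],
])

```text
time: 19.38
position: [586.0, -67.3, 41.0]
eef_rot: [0.188, 2.134, -0.103]
ft_force: [2.7, 0.2, 24.9]
opening: 38.6
```

```bash
python3 st.py
```

```text
t 19.38 tcp [586.  -67.3  41. ] op 38.6 F [ 2.7  0.2 24.9]
j [-0.128  0.932  0.337  1.545  0.026  0.041]
toolx [-0.531  0.094 -0.842] tooly [0.175 0.985 0.   ] gp [582.8 -66.7  35.9]
x az/pitchdown [169.9  57.4] y az 79.9
```

```bash
python3 -c "
from held import *
im=held((490,-130,20),(680,0,120))
cv2.imwrite('pics/p4.png',cv2.resize(im['color'][180:280,240:360,::-1],None,fx=5,fy=5,interpolation=2))"
```

```text
side 435 u [531.6 532.3 608.7 621.3] v [14.8 17.8 54.6 62.9] z [20.2 21.6 48.1 59.2]
 top 217 slope [ 0.055 -0.378] z 45.4 [574.9 -62.8] [125.3  98.3] 83.4
```

View pics/p4.png

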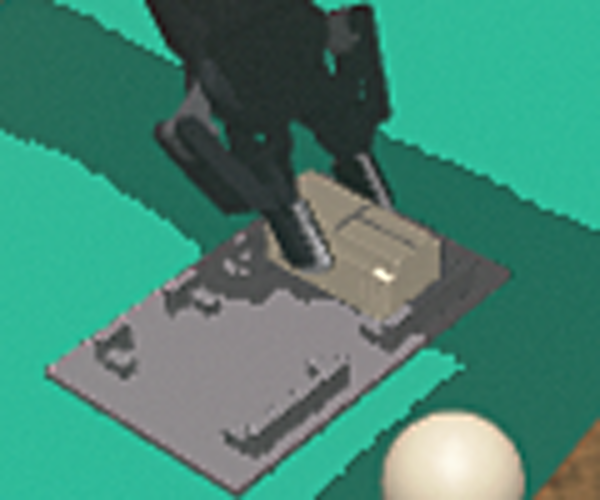

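Call:
jog_arm([
  [[0,0,0,0,0,0,0.5],[0,0,0,0,0,0,0.7],[0,0,0,0,0,0,0.7],[0.016,-0.003,0.025,0,0,0,0.7],[0.032,-0.006,0.05,0,0,0,0.7],[0.02,0,0.05,0,0,0,0.7]],
])

```text
time: 20.18
position: [651.0, -76.1, 165.6]
eef_rot: [0.189, 2.144, -0.103]
ft_force: [2.2, 0.4, -0.0]
opening: 59.8
```

```bash
python3 st.py; python3 -c "
from held import *
im=held((490,-130,20),(680,0,70))"
```

```text
t 20.18 tcp [651.  -76.1 165.6] op 59.8 F [ 2.2  0.4 -0. ]
j [-0.128  1.036  0.828  1.942  0.026  0.04 ]
toolx [-0.539  0.096 -0.837] tooly [ 0.175  0.985 -0.   ] gp [647.8 -75.5 160.6]
x az/pitchdown [170.   56.8] y az 79.9
side 555 u [532.3 533.  612.3 624. ] v [16.7 19.5 54.2 55.5] z [20.9 21.7 47.5 47.9]
 top 257 slope [ 0.005 -0.024] z 45.3 [585.  -53.5] [121.9  66.4] 20.7
```

```bash
cat > kin2.py <<'E'
import numpy as np
from scipy.optimize import least_squares
D=np.array([[.3135,-.0471,1.2102,600.0,256.3],[.35,-.222,.993,593.2,159.8],[.428,-.341,.794,589.3,67.],[.412,-.277,.891,593.4,101.3],[.443,-.307,.831,593.3,71.1],[.350,-.184,1.04,595.5,175.5],[.093,-1.025,-.65,700.9,241.5],
[.628,.087,1.009,732.6,104.8],[.341,-.987,-.767,725.6,132.2],[.546,-1.005,-.977,723.7,51.5],[.923,.459,1.684,604.6,101.2],[1.036,.828,1.942,655.4,165.6],[.932,.337,1.545,589.9,41.]])
def fk(q,j2,j3,j4):
    r0,h,L1,L2,d,e,f=q; p=j2-j3;t=p+j4
    return r0+L1*np.sin(j2)+L2*np.cos(p)+e*np.sin(p)+d*np.cos(t)+f*np.sin(t), h+L1*np.cos(j2)-L2*np.sin(p)+e*np.cos(p)-d*np.sin(t)+f*np.cos(t)
def fit(): 
    g=lambda q:np.r_[fk(q,*D[:,:3].T)[0]-D[:,3],fk(q,*D[:,:3].T)[1]-D[:,4]]
    s=least_squares(g,[0,300,400,400,250,0,0]); return s.x,g(s.x)
if __name__=="__main__":
    q,res=fit(); print(np.round(q,1),"max res",np.round(abs(res).max(),1)); r0,h,L1,L2,d,e,f=q
    for deg in [30,35,40]:
      for yaw in [0,45]:
        P=np.deg2rad(deg);out=[]
        for z in [55,130]:
          for r in range(450,900,10):
            dh=d*np.cos(P); x=r-dh*np.cos(np.deg2rad(yaw)); y=-dh*np.sin(np.deg2rad(yaw))
            rw=np.hypot(x,y); zw=z+d*np.sin(P)
            s=least_squares(lambda a:np.subtract(fk((r0,h,L1,L2,0,e,0),a[0],a[1],0),(rw,zw)),[.4,-.9])
            if s.cost<1 and s.x[1]>-1.0 and -.65<s.x[0]<1.7: out.append((z,r)); 
          print(deg,yaw,z,"rmin",min([o[1] for o in out if o[0]==z],default=None))
E
python3 kin2.py
```

```text
[ 2.000e-01  2.837e+02  5.213e+02  4.408e+02  4.386e+02  7.580e+01
 -1.000e-01] max res 0.3
30 0 55 rmin 740
30 0 130 rmin 740
30 45 55 rmin 510
30 45 130 rmin 500
35 0 55 rmin 720
35 0 130 rmin 710
35 45 55 rmin 510
35 45 130 rmin 490
40 0 55 rmin 690
40 0 130 rmin 670
40 45 55 rmin 500
40 45 130 rmin 480
```

Call:
jog_arm([
  [[-0.014,0.05,0,0,0,-0.08,0.9],[-0.014,0.05,0,0,0,-0.077,0.9],[-0.014,0.05,0,-0.028,-0.082,0,0.9],[-0.014,0.05,0,0,0,0,0.9],[-0.014,0.05,-0.01,0,0,0,0.9],[-0.014,0.045,-0.01,0,0,0,0.9],[-0.01,0.03,-0.01,0,0,0,0.9],[0,0,0,0,0,0,0.9]],
])

```text
time: 21.22
position: [556.6, 257.3, 140.7]
eef_rot: [0.349, 2.025, -0.209]
ft_force: [-0.4, 0.3, 0.5]
opening: 76.8
```

```bash
python3 st.py; python3 -c "
from held import *
im=held((480,225,12),(620,330,50),az=-19)"
```

```text
t 21.23 tcp [556.6 257.3 140.7] op 76.8 F [-0.4  0.3  0.5]
j [0.296 0.725 0.24  1.479 0.278 0.579]
toolx [-0.433  0.155 -0.888] tooly [0.333 0.943 0.002] gp [554.  258.2 135.4]
x az/pitchdown [160.3  62.6] y az 70.5
side 897 u [375.4 376.  453.  457.2] v [423.5 424.4 460.3 460.5] z [12.9 14.5 43.4 43.9]
 top 529 slope [0.001 0.003] z 41.2 [542.5 280.6] [37.9 93.9] 71.7
```

Call:
jog_arm([
  [[-0.0045,0.011,0,0,0,0.012,0.9],[-0.0045,0.011,-0.02,0,0,0,0.9],[0,0,-0.03,0,0,0,0.9],[0,0,-0.025,0,0,0,0.9],[0,0,0,0,0,0,0.9]],
])

```text
time: 21.9
position: [550.9, 276.7, 66.2]
eef_rot: [0.343, 2.022, -0.203]
ft_force: [-0.8, -0.4, 0.3]
opening: 76.8
```

```bash
python3 st.py
```

```text
t 21.9 tcp [550.9 276.7  66.2] op 76.8 F [-0.8 -0.4  0.3]
j [0.325 0.779 0.162 1.337 0.286 0.601]
toolx [-0.43   0.153 -0.89 ] tooly [0.327 0.945 0.005] gp [548.3 277.6  60.8]
x az/pitchdown [160.4  62.9] y az 70.9
```

Call:
jog_arm([
  [[-0.004,0.0025,-0.01,0,0,0,0.9],[0,0,-0.014,0,0,0,0.9],[0,0,-0.009,0,0,0,0.9],[0,0,0,0,0,0,0.9]],
])

```text
time: 22.4
position: [548.3, 279.3, 33.5]
eef_rot: [0.345, 2.019, -0.202]
ft_force: [0.1, -0.2, 0.0]
opening: 76.8
```

```bash
python3 st.py
```

```text
t 22.4 tcp [548.3 279.3  33.5] op 76.8 F [ 0.1 -0.2  0. ]
j [0.329 0.803 0.127 1.274 0.288 0.606]
toolx [-0.427  0.155 -0.891] tooly [0.328 0.945 0.007] gp [545.7 280.2  28.2]
x az/pitchdown [160.1  63. ] y az 70.9
```

Call:
jog_arm([
  [[0,0,-0.003,0,0,0,0.6],[0,0,0,0,0,0,0.3],[0,0,0,0,0,0,0.3],[0,0,0,0,0,0,0.3],[0,0,0,0,0,0,0.3],[0,0,0.03,0,0,0,0.3],[0,0,0.03,0,0,0,0.3]],
])

```text
time: 23.28
position: [547.0, 278.7, 89.6]
eef_rot: [0.343, 2.022, -0.204]
ft_force: [0.1, -0.1, -1.1]
opening: 37.5
```

```bash
python3 st.py
```

```text
t 23.27 tcp [547.  278.7  89.6] op 37.5 F [ 0.1 -0.1 -1.1]
j [0.329 0.754 0.172 1.371 0.288 0.606]
toolx [-0.43   0.153 -0.89 ] tooly [0.328 0.945 0.004] gp [544.4 279.6  84.2]
x az/pitchdown [160.4  62.8] y az 70.9
```

Call:
jog_arm([
  [[0,0,0,-0.0572,-0.1649,0,0.3],[0,0,0,-0.0572,-0.1649,0,0.3],[0,0,0,-0.0572,-0.1649,0,0.3],[0,0,0,-0.0572,-0.1649,0,0.3],[0,0,0,-0.0572,-0.1649,0,0.3],[0,0,0,-0.0572,-0.1649,0,0.3],[0,0,0,-0.0572,-0.1649,0,0.3]],
])

```text
time: 24.15
position: [551.3, 279.5, 95.6]
eef_rot: [0.145, 0.774, -0.305]
ft_force: [-0.3, 1.1, -2.8]
opening: 37.3
```

```bash
python3 st.py
```

```text
t 24.15 tcp [551.3 279.5  95.6] op 37.3 F [-0.3  1.1 -2.8]
j [ 0.787  0.3   -0.767  0.076 -0.683  0.969]
toolx [ 0.674 -0.217 -0.706] tooly [0.323 0.946 0.017] gp [555.4 278.2  91.3]
x az/pitchdown [-17.9  44.9] y az 71.2
```

Call:
jog_arm([
  [[-0.002,0,0,-0.05,-0.146,0,0.3],[-0.002,0,0,-0.05,-0.146,0,0.3],[0,0,0,0,0,0,0.3]],
])

```text
time: 24.52
position: [543.6, 280.1, 94.3]
eef_rot: [0.088, 0.464, -0.309]
ft_force: [0.1, -0.4, -2.2]
opening: 37.3
```

```bash
python3 st.py;  python3 -c "
from held import *
im=held((480,210,12),(640,340,160),az=-19)
im=held((480,210,12),(640,340,160),az=-19,cam='top')"
```

```text
t 24.52 tcp [543.6 280.1  94.3] op 37.3 F [ 0.1 -0.4 -2.2]
j [ 0.908  0.432 -0.924 -0.382 -0.992  0.905]
toolx [ 0.849 -0.273 -0.453] tooly [0.313 0.95  0.014] gp [548.7 278.4  91.6]
x az/pitchdown [-17.8  26.9] y az 71.8
side 516 u [411.2 411.9 447.8 450.1] v [422.7 424.  459.8 460.2] z [ 69.   95.2 138.8 139.9]
 top 61 slope [ 0.111 -0.069] z 138.0 [542.1 299.7] [60.6 91.3] 12.8
top 375 u [413.8 414.  450.  451.2] v [423.5 423.9 458.8 461.1] z [ 75.7  86.1 139.7 141.1]
 top 47 slope [0.062 0.009] z 138.3 [553.3 277.2] [40.  38.7] 70.1
```

Call:
jog_arm([
  [[0,0,-0.015,0,0,0,0.3],[0,0,-0.015,0,0,0,0.3],[0,0,-0.004,0,0,0,0.3],[0,0,0,0,0,0,0.3]],
])

```text
time: 25.12
position: [549.9, 281.9, 64.3]
eef_rot: [0.099, 0.465, -0.312]
ft_force: [-0.3, 0.2, -0.9]
opening: 37.3
```

Call:
jog_arm([
  [[0,0,-0.004,0,0,0,0.3],[0,0,0,0,0,0,0.3]],
])

```text
time: 25.38
position: [550.5, 282.1, 60.9]
eef_rot: [0.101, 0.465, -0.313]
ft_force: [-0.6, -0.1, -0.4]
opening: 37.2
```

```bash
python3 st.py
```

```text
t 25.38 tcp [550.5 282.1  60.9] op 37.2 F [-0.6 -0.1 -0.4]
j [ 0.898  0.519 -0.92  -0.472 -0.985  0.907]
toolx [ 0.847 -0.273 -0.455] tooly [0.319 0.947 0.025] gp [555.6 280.4  58.1]
x az/pitchdown [-17.9  27.1] y az 71.4
```

Call:
jog_arm([
  [[0,0,-0.005,-0.024,0.008,0.013,0.3],[0,0,-0.002,0,0,0,0.3],[0,0,0,0,0,0,0.3]],
])

```text
time: 25.75
position: [550.5, 282.3, 53.7]
eef_rot: [0.071, 0.469, -0.305]
ft_force: [0.3, 0.2, -0.3]
opening: 37.1
```

Call:
jog_arm([
  [[0,0,-0.003,0,0,0,0.3]],
])

```text
time: 25.88
position: [550.6, 282.5, 50.9]
eef_rot: [0.072, 0.469, -0.305]
ft_force: [-5.0, 2.4, 8.1]
opening: 37.1
```

Call:
jog_arm([
  [[0,0,-0.003,0,0,0,0.3]],
])

```text
time: 26.0
position: [551.4, 282.3, 50.7]
eef_rot: [0.074, 0.462, -0.308]
ft_force: [-14.6, 0.5, 25.1]
opening: 37.1
```

```bash
python3 st.py;python3 -c "
from held import *
im=held((480,210,12),(640,340,160),az=-19)"
```

```text
t 26.0 tcp [551.4 282.3  50.7] op 37.1 F [-14.6   0.5  25.1]
j [ 0.899  0.55  -0.921 -0.509 -0.992  0.877]
toolx [ 0.85  -0.276 -0.449] tooly [0.309 0.951 0.001] gp [556.5 280.7  48. ]
x az/pitchdown [-18.   26.7] y az 72.0
side 494 u [418.  418.6 454.6 456.7] v [427.7 428.9 464.7 465. ] z [15.5 46.7 95.8 96.6]
 top 51 slope [ 0.027 -0.078] z 95.2 [545.7 283.6] [37.9 71.5] 73.9
```

Call:
jog_arm([
  [[0,0,0.001,0,0,0,0.5],[0,0,0,0,0,0,0.7],[0,0,0,0,0,0,0.75],[0,0,0.02,0,0,0,0.85],[0,0,0.04,0,0,0,0.85],[0,0,0.05,0,0,0,0.85],[0,0,0.02,0,0,0,0.85]],
])

```text
time: 26.92
position: [550.3, 280.9, 182.1]
eef_rot: [0.069, 0.465, -0.309]
ft_force: [-0.6, 0.7, 0.1]
opening: 72.6
```

```bash
python3 st.py;python3 -c "
from held import *
im=held((480,210,12),(640,340,110),az=-19)
im=held((480,210,72),(640,340,88),az=-19)
im=held((480,210,12),(640,340,110),az=-19,cam='top')"
```

```text
t 26.93 tcp [550.3 280.9 182.1] op 72.6 F [-0.6  0.7  0.1]
j [ 0.899  0.245 -0.861 -0.138 -0.991  0.877]
toolx [ 0.848 -0.278 -0.451] tooly [ 0.309  0.951 -0.005] gp [555.4 279.3 179.4]
x az/pitchdown [-18.1  26.8] y az 72.0
side 811 u [417.7 418.5 452.4 455. ] v [428.  429.3 464.7 465. ] z [13.3 15.  95.2 96.1]
 top 53 slope [ 0.124 -0.098] z 95.1 [558.5 279.5] [38.4 39.4] 72.4
side 290 u [418.4 418.7 453.9 456.8] v [428.6 429.2 464.4 464.9] z [72.2 72.5 85.4 87.1]
 top 180 slope [0.002 0.005] z 81.8 [559.4 279.9] [37.  40.2] 71.0
top 184 u [420.1 420.3 457.1 457.8] v [428.4 439.6 461.5 462.1] z [16.6 67.5 96.8 97.5]
 top 36 slope [-0.057  0.073] z 94.5 [559.8 278. ] [35.1 38.8] 68.2
```

Call:
jog_arm([
  [[0,0,0,0.0513,0.158,0,0.85],[0,0,0,0.0513,0.158,0,0.85],[0,0,0,0.0513,0.158,0,0.85],[0,0,0,0.0513,0.158,0,0.85],[0,0,0,0,0,0.1736,0.85],[0,0,0,0,0,0.1736,0.85],[0,0,0,0,0,0.1736,0.85],[0,0,0,0,0,0.1736,0.85]],
])

```text
time: 28.08
position: [543.8, 278.4, 161.7]
eef_rot: [-0.254, 1.153, 0.355]
ft_force: [0.6, -0.0, -0.6]
opening: 72.6
```

Call:
jog_arm([
  [[0,0,0,0,0,0.1736,0.85],[0,0,0,0,0,0.1736,0.85],[0,0,0,0,0,0.1736,0.85],[0,0,0,0,0,0.1736,0.85],[0,0,0,0,0,0.1736,0.85],[0,0,0,0,0,0,0.85]],
])

```text
time: 28.82
position: [538.3, 274.7, 146.3]
eef_rot: [-0.771, 1.004, 1.139]
ft_force: [0.9, 0.0, -1.1]
opening: 72.1
```

```bash
python3 st.py
```

```text
t 28.82 tcp [538.3 274.7 146.3] op 72.1 F [ 0.9  0.  -1.1]
j [ 0.313  0.235 -0.478  0.638  0.318 -0.958]
toolx [ 0.101  0.361 -0.927] tooly [-0.965  0.262 -0.003] gp [538.9 276.8 140.7]
x az/pitchdown [74.4 68. ] y az 164.8
```

Call:
jog_arm([
  [[0.005,-0.002,0.01,0,0,-0.05,0.85],[0.004,-0.001,0.004,0.1575,-0.0526,0,0.85],[0.004,-0.001,0.004,0.1575,-0.0526,0,0.85],[0.004,-0.001,0.004,0.1575,-0.0526,0,0.85],[0,-0.001,0.004,0.1575,-0.0526,0,0.85],[0,0,0,0,0,0,0.85]],
])

```text
time: 29.58
position: [550.6, 269.8, 166.2]
eef_rot: [-0.306, 0.45, 1.216]
ft_force: [0.3, -0.1, -1.1]
opening: 72.1
```

```bash
python3 st.py
```

```text
t 29.57 tcp [550.6 269.8 166.2] op 72.1 F [ 0.3 -0.1 -1.1]
j [ 0.036  0.253 -0.854 -0.096  0.957 -0.903]
toolx [ 0.277  0.828 -0.488] tooly [-0.946  0.323  0.012] gp [552.2 274.8 163.3]
x az/pitchdown [71.5 29.2] y az 161.1
```

Call:
jog_arm([
  [[0.005,-0.001,-0.02,0,0,0,0.85],[0,0,-0.02,0,0,0,0.85],[0,0,-0.02,0,0,0,0.85],[0,0,0,0,0,0,0.85]],
])

```text
time: 30.08
position: [556.3, 271.0, 104.2]
eef_rot: [-0.308, 0.466, 1.214]
ft_force: [-0.7, 0.0, 0.2]
opening: 72.4
```

```bash
python3 st.py
```

```text
t 30.07 tcp [556.3 271.  104.2] op 72.4 F [-0.7  0.   0.2]
j [ 0.041  0.386 -0.874 -0.239  0.944 -0.9  ]
toolx [ 0.273  0.822 -0.5  ] tooly [-0.945  0.326  0.019] gp [557.9 275.9 101.2]
x az/pitchdown [71.6 30. ] y az 161.0
```

Call:
jog_arm([
  [[0,-0.002,-0.02,-0.006,-0.018,0.011,0.85],[0,-0.001,-0.02,0,0,0,0.85],[0,0,-0.01,0,0,0,0.85],[0,0,0,0,0,0,0.85]],
])

```text
time: 30.58
position: [559.4, 270.5, 57.1]
eef_rot: [-0.331, 0.454, 1.22]
ft_force: [-0.5, 0.5, -0.1]
opening: 72.7
```

```bash
python3 st.py;python3 -c "
from held import *
im=held((480,210,12),(640,340,110),az=-19)
cv2.imwrite('pics/p5.png',cv2.resize(im['color'][260:400,160:340,::-1],None,fx=4,fy=4,interpolation=2))"
```

```text
t 30.57 tcp [559.4 270.5  57.1] op 72.7 F [-0.5  0.5 -0.1]
j [ 0.041  0.495 -0.882 -0.353  0.942 -0.929]
toolx [ 0.272  0.82  -0.503] tooly [-0.95   0.314 -0.003] gp [561.  275.4  54. ]
x az/pitchdown [71.6 30.2] y az 161.7
side 790 u [418.  418.4 455.4 476.4] v [427.8 429.4 464.7 464.9] z [13.4 15.8 95.1 96.2]
 top 54 slope [ 0.141 -0.075] z 94.9 [566.4 275.6] [40.4 86.8] 70.9
```

View pics/p5.png

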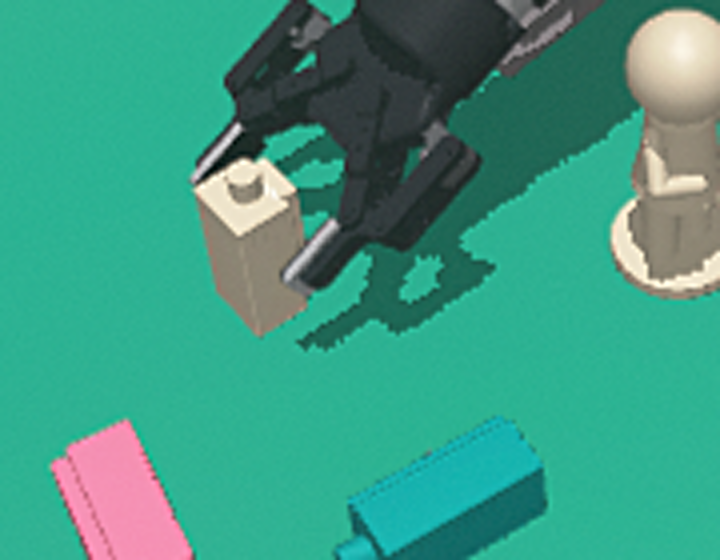

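The crop shows torso_b upright (about 245,240) between the open fingers, notched chest towards the palm. I shift slightly and close.

Call:
jog_arm([
  [[-0.003,-0.003,-0.004,0,0,0,0.7],[0,0,0,0,0,0,0.3],[0,0,0,0,0,0,0.3],[0,0,0,0,0,0,0.3],[0,0,0,0,0,0,0.3]],
])

```text
time: 31.25
position: [557.4, 267.2, 55.1]
eef_rot: [-0.333, 0.451, 1.219]
ft_force: [0.3, -0.3, -0.3]
opening: 39.0
```

```bash
python3 st.py;python3 -c "
from held import *
im=held((480,210,12),(640,340,110),az=-19)"
```

```text
t 31.25 tcp [557.4 267.2  55.1] op 39.0 F [ 0.3 -0.3 -0.3]
j [ 0.034  0.498 -0.887 -0.356  0.945 -0.938]
toolx [ 0.274  0.82  -0.502] tooly [-0.949  0.314 -0.005] gp [559.1 272.1  52.1]
x az/pitchdown [71.5 30.1] y az 161.7
side 704 u [417.6 418.  454.8 456.8] v [427.8 429.5 464.8 465.1] z [13.1 15.5 95.7 96.7]
 top 51 slope [ 0.094 -0.079] z 95.5 [563.2 277.7] [40.5 59.9] 64.6
```

Call:
jog_arm([
  [[0,0,0.03,0,0,0,0.3],[0,0,0.03,-0.161,0.0534,0,0.3],[0,0,0.02,-0.161,0.0534,0,0.3],[0,0,0.02,-0.161,0.0534,0,0.3],[0,0,0.02,-0.161,0.0534,0,0.3],[0,0,0.01,0,0,-0.1,0.3],[0,0,0.005,0,0,-0.174,0.3],[0,0,0.005,0,0,-0.174,0.3]],
])

```text
time: 32.3
position: [556.2, 266.0, 193.1]
eef_rot: [-0.473, 1.136, 0.684]
ft_force: [-0.7, 1.0, -0.9]
opening: 39.1
```

```bash
python3 st.py
```

```text
t 32.3 tcp [556.2 266.  193.1] op 39.1 F [-0.7  1.  -0.9]
j [ 0.376  0.13  -0.497  0.603  0.141 -0.385]
toolx [ 0.257  0.252 -0.933] tooly [-0.707  0.708 -0.003] gp [557.7 267.5 187.5]
x az/pitchdown [44.5 68.9] y az 135.0
```

Call:
jog_arm([
  [[0.006,-0.03,0,0,0,-0.159,0.3],[0.006,-0.03,0,0,0,-0.159,0.3],[0.006,-0.03,0,0,0,-0.159,0.3],[0.006,-0.03,0,0,0,-0.159,0.3],[0.006,-0.03,0,0,0,-0.159,0.3],[0.006,-0.02,0,0,0,-0.159,0.3],[0,0,0,0,0,0,0.3]],
])

```text
time: 33.17
position: [588.2, 92.6, 190.7]
eef_rot: [0.118, 1.202, -0.172]
ft_force: [1.2, 0.2, -0.8]
opening: 38.9
```

```bash
python3 st.py
```

```text
t 33.17 tcp [588.2  92.6 190.7] op 38.9 F [ 1.2  0.2 -0.8]
j [ 0.232  0.098 -0.537  0.602 -0.149  0.403]
toolx [ 0.35  -0.07  -0.934] tooly [ 0.195  0.981 -0.   ] gp [590.3  92.2 185.1]
x az/pitchdown [-11.2  69.1] y az 78.8
```

Call:
jog_arm([
  [[0.002,-0.012,0,0.0347,0.1746,0,0.3],[0.002,-0.012,0,0.0347,0.1746,0,0.3],[0.002,-0.012,0,0.0347,0.1746,0,0.3],[0,-0.012,-0.01,0.0347,0.1746,0,0.3],[0,-0.01,-0.01,0.0347,0.1746,0,0.3],[0,0,-0.01,0,0,0.024,0.3],[0,0,0,0,0,0,0.3]],
])

```text
time: 34.05
position: [588.7, 38.7, 151.7]
eef_rot: [0.18, 2.122, -0.067]
ft_force: [0.9, 0.2, -0.7]
opening: 38.7
```

```bash
python3 st.py; python3 -c "
from held import *
im=held((480,-20,60),(700,100,200))"
```

```text
t 34.05 tcp [588.7  38.7 151.7] op 38.7 F [ 0.9  0.2 -0.7]
j [0.01  0.828 0.404 1.696 0.108 0.129]
toolx [-0.52   0.102 -0.848] tooly [0.155 0.988 0.024] gp [585.6  39.3 146.6]
x az/pitchdown [168.8  58. ] y az 81.1
side 667 u [515.8 516.3 589.2 593.1] v [119.6 123.4 158.8 162.1] z [125.5 126.9 162.7 165.4]
 top 283 slope [0.019 0.144] z 160.0 [580.5  44.9] [ 54.5 101.9] 86.3
```

Call:
jog_arm([
  [[0.005,-0.004,-0.02,-0.024,0.004,-0.012,0.3],[0.004,-0.004,-0.02,0,0,0,0.3],[0,0,0,0,0,0,0.3]],
])

```text
time: 34.48
position: [598.3, 31.6, 116.7]
eef_rot: [0.176, 2.11, -0.099]
ft_force: [0.1, -0.2, -1.2]
opening: 38.9
```

```bash
python3 st.py
cat > ch.py <<'E'
from held import *
def chest(im,lo,hi,az=-9.8):
    w=cloud(im); c=im["color"].astype(int)
    m=(c[...,0]>c[...,2]+8)&(c[...,0]>c[...,1])&sel(w,lo,hi); p=w[m]
    d=np.deg2rad(az); X=np.array([np.cos(d),np.sin(d)]);Y=np.array([-np.sin(d),np.cos(d)])
    u=p[:,:2]@X; v=p[:,:2]@Y; z=p[:,2]
    k=(z>np.percentile(z,97)-9)
    for _ in range(6):
        A=np.c_[u-580,v,np.ones(len(u))]; q=np.linalg.lstsq(A[k],z[k],rcond=None)[0]; r=z-A@q; k=(abs(r)<3)&(z>np.percentile(z,97)-14)
    print("chest",k.sum(),"slopes",np.round(q[:2],3),"z",round(np.median(z[k]),1),"u",np.round(np.percentile(u[k],[2,98]),1),"v",np.round(np.percentile(v[k],[2,98]),1))
E
python3 -c "
from ch import *
im=held((480,-20,50),(700,100,150)); chest(im,(480,-20,50),(700,100,150))
chest(dict(np.load('side3.npz')),(490,-150,40),(680,0,150))
im=held((490,-130,20),(680,0,60));chest(im,(490,-130,20),(680,-10,60))"
```

```text
t 34.48 tcp [598.3  31.6 116.7] op 38.9 F [ 0.1 -0.2 -1.2]
j [0.007 0.86  0.392 1.641 0.09  0.148]
toolx [-0.511  0.086 -0.855] tooly [0.166 0.986 0.   ] gp [595.3  32.1 111.6]
x az/pitchdown [170.4  58.8] y az 80.5
side 630 u [526.7 527.1 598.4 603.4] v [113.8 117.1 152.8 153.8] z [ 89.4  90.7 127.  128.3]
 top 287 slope [-0.002  0.058] z 124.7 [580.  35.] [82.7 54.8] 3.3
chest 264 slopes [-0.02   0.022] z 124.7 u [528.5 602.7] v [119.3 146.3]
chest 202 slopes [0.006 0.017] z 106.4 u [548.8 622.7] v [ 0.4 27.1]
side 457 u [531.9 532.6 605.6 609.3] v [16.6 18.8 54.  54.4] z [20.7 21.7 47.8 48.6]
 top 238 slope [0.01  0.005] z 45.3 [586.  -52.8] [124.9  64. ] 20.4
chest 230 slopes [0.008 0.002] z 45.3 u [533.6 608.9] v [19.2 47.5]
```

Call:
jog_arm([
  [[0.004,-0.005,-0.02,-0.0034,-0.0197,0,0.3],[0,0,-0.025,0,0,0,0.3],[0,0,-0.01,0,0,0,0.3],[0,0,0,0,0,0,0.3]],
])

```text
time: 35.08
position: [604.5, 26.9, 65.8]
eef_rot: [0.175, 2.083, -0.099]
ft_force: [-0.3, -0.2, -0.9]
opening: 38.6
```

```bash
python3 st.py; python3 -c "
from ch import *
im=held((480,-20,26),(700,100,90)); chest(im,(480,-20,30),(700,100,90))"
```

```text
t 35.08 tcp [604.5  26.9  65.8] op 38.6 F [-0.3 -0.2 -0.9]
j [0.002 0.885 0.333 1.53  0.085 0.145]
toolx [-0.488  0.084 -0.869] tooly [0.166 0.986 0.002] gp [601.5  27.4  60.6]
x az/pitchdown [170.2  60.3] y az 80.5
side 581 u [533.9 534.5 606.4 610.4] v [111.8 115.4 149.2 149.9] z [37.7 39.3 75.5 76.1]
 top 280 slope [0.023 0.019] z 73.3 [587.1  34.6] [41.4 82.6] 85.8
chest 271 slopes [ 0.019 -0.009] z 73.3 u [535.8 609.9] v [116.  143.2]
```

Call:
jog_arm([
  [[-0.003,0,-0.01,0.0017,0.01,0,0.3],[0,0,-0.01,0,0,0,0.3],[0,0,-0.003,0,0,0,0.3],[0,0,0,0,0,0,0.3]],
])

```text
time: 35.62
position: [602.3, 27.0, 43.1]
eef_rot: [0.176, 2.091, -0.097]
ft_force: [0.1, -0.6, -1.7]
opening: 39.2
```

```bash
python3 st.py; python3 -c "
from ch import *
im=held((480,-20,22),(700,100,90)); chest(im,(480,-20,26),(700,100,90))"
```

```text
t 35.62 tcp [602.3  27.   43.1] op 39.2 F [ 0.1 -0.6 -1.7]
j [1.000e-03 9.070e-01 3.190e-01 1.502e+00 8.600e-02 1.440e-01]
toolx [-0.495  0.085 -0.865] tooly [0.166 0.986 0.003] gp [599.3  27.6  37.9]
x az/pitchdown [170.2  59.9] y az 80.5
side 517 u [531.1 532.2 603.4 608.7] v [110.1 114.5 149.3 150.7] z [23.1 24.1 53.4 57.7]
 top 270 slope [0.024 0.089] z 50.8 [583.   31.5] [50.3 84.4] 82.6
chest 259 slopes [0.011 0.003] z 50.8 u [533.2 607.6] v [115.3 143. ]
```

Aligned and about 6 mm up. Lower to contact.

Call:
jog_arm([
  [[0,0,-0.004,0,0,0,0.3],[0,0,0,0,0,0,0.3]],
])

```text
time: 35.92
position: [602.6, 27.1, 39.3]
eef_rot: [0.176, 2.09, -0.097]
ft_force: [0.7, 0.1, 0.2]
opening: 38.8
```

Call:
jog_arm([
  [[0,0,-0.003,0,0,0,0.3]],
])

```text
time: 36.05
position: [602.9, 27.1, 37.6]
eef_rot: [0.176, 2.089, -0.097]
ft_force: [2.7, 0.9, 19.9]
opening: 38.8
```

```bash
python3 st.py; python3 -c "
from ch import *
im=held((480,-20,22),(700,100,90)); chest(im,(480,-20,26),(700,100,90))"
```

```text
t 36.05 tcp [602.9  27.1  37.6] op 38.8 F [ 2.7  0.9 19.9]
j [1.000e-03 9.120e-01 3.150e-01 1.492e+00 8.600e-02 1.440e-01]
toolx [-0.493  0.086 -0.866] tooly [0.166 0.986 0.003] gp [599.9  27.6  32.4]
x az/pitchdown [170.2  59.9] y az 80.5
side 469 u [531.9 532.6 604.2 608.3] v [112.2 114.6 148.9 150.6] z [22.8 23.9 48.1 51. ]
 top 266 slope [0.013 0.071] z 45.4 [583.1  35.7] [46.7 82.1] 85.9
chest 252 slopes [ 0.003 -0.013] z 45.4 u [533.7 608. ] v [115.9 143.9]
```

Call:
jog_arm([
  [[0,0,0,0,0,0,0.5],[0,0,0,0,0,0,0.65],[0,0,0,0,0,0,0.65],[0.015,-0.003,0.025,0,0,0,0.65],[0.028,-0.005,0.05,0,0,0,0.65],[0.01,0,0.05,0,0,0,0.65],[0,0.05,0.05,0,0,0,0.65],[0,0.06,0.03,0,0,0,0.65]],
])

```text
time: 37.1
position: [654.2, 117.8, 237.3]
eef_rot: [0.183, 2.096, -0.103]
ft_force: [1.7, 0.6, -1.3]
opening: 55.4
```

Call:
jog_arm([
  [[0,0.06,0,0,0,0,0.65],[0,0.06,0,0,0,0,0.65],[0,0.06,0,0,0,0,0.65],[0,0.06,0,0,0,0,0.65],[0,0,0,0,0,0,0.65]],
])

```text
time: 37.72
position: [632.5, 362.2, 229.5]
eef_rot: [0.189, 2.085, -0.097]
ft_force: [-0.7, -0.8, 0.0]
opening: 55.5
```

```bash
python3 st.py; python3 -c "
from ch import *
d=np.deg2rad(-9.8); X=np.array([np.cos(d),np.sin(d)]);Y=np.array([-np.sin(d),np.cos(d)])
for cam in ['side','top']:
    im=get_image(cam)
    chest(im,(490,-20,26),(700,85,60)); chest(im,(490,-130,26),(700,-15,60))
    if cam=='top': a=im['color'][170:270,280:400,::-1]
    else: b=im['color'][190:290,235:355,::-1]
cv2.imwrite('pics/p6.png',cv2.resize(np.hstack([a,b]),None,fx=3.3,fy=3.3,interpolation=2))
from rig import finder
for q in ['figure','sanding_block','cup']: 
    r=finder.search_frame('side',q); print(q,[np.round(x['centre']) for x in r[:1]])
"
```

```text
t 37.73 tcp [632.5 362.2 229.5] op 55.5 F [-0.7 -0.8  0. ]
j [0.403 1.149 1.245 2.111 0.282 0.512]
toolx [-0.489  0.095 -0.867] tooly [0.175 0.985 0.009] gp [629.6 362.8 224.3]
x az/pitchdown [169.1  60.1] y az 79.9
chest 241 slopes [0.004 0.006] z 45.3 u [534.2 609.5] v [115.4 143.5]
chest 90 slopes [-0.05  -0.746] z 38.2 u [533.5 609.8] v [42.7 55. ]
chest 337 slopes [0.012 0.036] z 43.7 u [535.3 611.9] v [115.9 142.7]
chest 328 slopes [ 0.003 -0.037] z 44.1 u [535.6 612.2] v [20.9 48. ]
figure [array([580.,  44.,  36.])]
sanding_block [array([385.,  24.,  28.])]
cup []
```

View pics/p6.png

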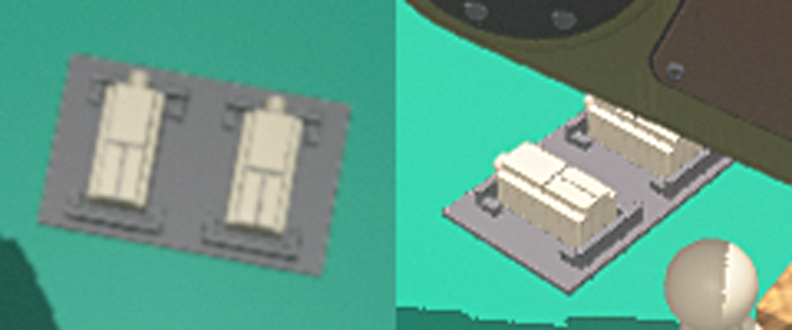

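Both castings lie chest up with necks in the slots. Joint 3 sits near its limit, so I step back from it before handing in.

Call:
jog_arm([
  [[-0.02,0,-0.01,0,-0.05,0,0.65],[-0.02,0,-0.01,0,-0.05,0,0.65],[0,0,0,0,0,0,0.65],[0,0,0,0,0,0,0.65]],
])

```text
time: 38.48
position: [608.6, 351.0, 211.2]
eef_rot: [0.205, 2.002, -0.102]
ft_force: [0.5, 0.1, 1.1]
opening: 55.1
```

```bash
python3 st.py; python3 -c "
from rig import bot
print(bot.finish_job())"
```

```text
t 38.48 tcp [608.6 351.  211.2] op 55.1 F [0.5 0.1 1.1]
j [0.411 0.881 0.703 1.754 0.26  0.55 ]
toolx [-0.415  0.099 -0.904] tooly [0.19  0.982 0.02 ] gp [606.1 351.5 205.8]
x az/pitchdown [166.6  64.7] y az 79.0
the job is handed in; nothing more can be done
None
```

Both castings are in the tray on their backs, chest up, with the necks in the slotted ends: torso_a in the right pocket and torso_b in the left. I handed the job in at about 38.5 s of the 72 s; no verdict is reported.

**How it was done:** torso_a was turned 180° standing and set down twice, because its first set-down spot was too close in for the low tool angle the next grasp needed. I then regrasped it across its sides and laid it down. torso_b was stood up on its hips, regrasped across its sides and laid down.

**Last checks (camera, top view unless noted):**
- **Position:** both castings are within about 1 mm of the pocket centres I measured from the tray walls.
- **Height:** chest at about 44 mm (top camera) and 45 mm (side camera); 44 mm is expected with the back on the floor.
- **Tilt along the length:** at most about 0.01 rad.
- **Tilt across:** the top camera gave about ±0.04 rad, while the side camera gave 0.006 rad for torso_b and 0.002 rad for torso_a (earlier picture). All are within the 0.08 rad limit.
- **Gripper:** clear of everything, with the force reading near zero.

**Checks that failed or disagreed:**
- The final side-camera fit of torso_a failed because the arm was in the way.
- In the last side picture the networks missed the cup and mistook a casting for the figure. The figure's and cup's final positions are therefore unconfirmed; no contact with either was seen. The sanding block read within about 4 mm of its start.
- While torso_a was first being set down, it was pressed on the bench with about 63 N for a moment, below the 120 N wrist limit.

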